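# Load and lock the brake-pad bonding press

## Robot

A 6-joint arm with a two-finger parallel gripper is mounted at the origin on the work surface. World frame = base frame: x ahead of the robot, y to its left, z up, the work surface at z = 0. Lengths are in m, angles in rad, forces in N, time in s.
With the tool pointing down it reaches from about 0.15 to 0.775 m from the base axis. Payload 6.1 kg.
Tool frame: the origin (TCP) lies midway between the tips of the shut fingers; the grasp point (between the pads) lies ctrl.grasp_offset behind it (ctrl.grasp_offset is the distance from the TCP to the grasp point, in m); z points along the fingers, y is the direction in which the jaws open and shut (so a half turn about z gives the same grasp; the last joint's range is limited). The gripper opens to 85 mm and grips with 20 to 120 N. Pads are 22 mm wide; open, the fingers measure 114 mm over their backs; the gripper's body (76 mm by 85 mm) begins 54 mm behind the grasp point. The pads swing forward as they close: fully open they stand 13 mm farther back than shut.
Start: joints at [-1.122, 0.126, -0.04, 1.405, 0, 1.571], TCP at [0.228, -0.473, 0.231] pointing down, gripper open.
Joint ranges: [-2.72, 2.72], [-0.95, 1.95], [-1.27, 1.35], [-1.78, 2.02], [-1.46, 1.47], [-3.14, 3.14]. Speed limits (rad/s): [2.39, 2.39, 3.01, 3.14, 3.14, 3.14].

## Interface

Orientations are given as a unit quaternion [w, x, y, z].
In Python, from station import ctrl gives the robot as it stands. The module is installed in compiled form; this text tells all that it offers.
- The arm moves only by the tool send_rows, never from a script. Its argument "moves" is a list of rows, each a list of 4 numbers: the shift along the tool's x, y, z in m, then the turn about the tool's z in rad. A call has exactly 10 rows; each row shifts and turns the pose as measured when the row begins, along the tool's axes as they then stand; what a row does not reach is not made up. A row lasts 1/8 s, in which the tool goes at most 62.5 mm and 10.7 degrees, less where a joint would pass 70% of its speed; a pose out of reach is approached as far as the arm can. A call with a gripper value outside its range is refused whole. "claw" is the closure, from 0 (fully open) to 1 (shut), set as the call begins (left out, the last holds). The fingers move at their own pace and stop on an object; the grip force is fixed at half the most. Time passes only in rows, so rows that do not move let the fingers close, or fill a call up. It gives the time, the measured TCP pose, the force and the opening at its end, in the units of the state.
- ctrl.get_obs(): the state, without advancing time (a new reading comes with each control period).
- ctrl.read_camera(name): name is "scene" or "top" or "wrist"; returns a dict with "color" (480x640x3 uint8, blue, green, red), "K" (3x3 intrinsics, pixels), "k1" (the pictures are not rectified: a ray, as slopes to the right and down, at radius r is drawn at 1 + k1 r^2 times it, then the intrinsics apply), "R" (3x3) and "t" (3): a world point X has camera coordinates R X + t; the wrist camera has in their place "T_tool_cam" (4x4, takes a point from camera to tool coordinates, whose origin is the TCP and whose axes are the flange's). Camera axes: x right, y down, z forward; pixel columns grow to the right and rows downward; lengths in m; the calibration is good to about 2 mm. A picture is of the moment at which its call begins: read the wrist's pose just before it. There is no depth.
- ctrl.job_done(): hands the job in, once; it reports no verdict.
Trained networks look in a picture, given as the dict that the camera call returned (one of the last four; its "shot" number tells which), for a name from the list of things; names that differ only in an ending like _2 or _b are one class to them, and where a whole thing is asked for, a point or a joint stands for the part that bears it (a point fixed in the world has none). Each returns a list of dicts, best first, with "p" (0 to 1); they miss things now and then, are a little off and sometimes report something else, mostly with a low value. They report only what shows in the picture. A call takes as long as a camera call. They do not tell look-alikes from the thing itself.
- ctrl.cut_out(target, picture): "mask" (480x640 bool, what is visible of it) and "box" ([left, top, right, bottom] in pixels, round what is visible of it).
- ctrl.place_of(target, picture): "point" ([row, column] in pixels: a listed point, or the origin of a listed thing).
The state is a dict: "time_s": time; "joints": joint angles; "joint_velocities": joint speeds; "tau": joint torques, N m; "tcp_pos": TCP position; "ee_rot": TCP orientation; "contact_force": force on the tool from outside, world axes, zero at the start; "ft_torque": the same for the moment, N m; "finger_gap": finger opening in m.
Only numpy, scipy, OpenCV 4.12 (cv2) and the standard library are available. Lean on these libraries where they do the work, as an engineer would, in place of code of your own. Each camera call takes 0.05 s, during which the arm holds its last target. There are 200 camera calls.

## Task

Slide the empty press tray by its handle, never lifting it, out from under the open platen until it sits squarely inside the outline of the loading mark, lay all the brake pads from the rubber mat flat and side by side in it, and slide it back squarely inside the outline of the press mark. Only then draw the safety catch fully out, swing the blue platen all the way down by its bar, and push the catch fully home again so that the platen is locked shut. Do not disturb the grease jar, the tin or the spanner.

Things in the scene. Friction and masses are not known exactly. Their poses are not given: they have to be found in the camera images.
- press: Fixed bench press. Origin: on the bench, under the centre of the press mark; z up; y runs along the bed from press mark to loading mark, x across it, away from the robot. Bed: dark steel plate 210 x 565 x 8 mm, y = -205 to 360. Two hinge posts (20 x 30 mm, top 74 mm up) at x = +-78, y = -121. The bed is smooth: the tray slides on it easily (friction 0.2).
- press_mark (a point): Centre of the press mark, on the bed (8 mm above the bench): a white square outline, 200 mm outside and 190 mm inside, under the platen. The tray starts on it, empty, up to 20 mm off and 0.1 rad askew.
- load_mark (a point): Centre of the loading mark, the same outline, 250 mm from the press mark along the bed's y. 
- tray: Loose aluminium tray 170 x 170 mm, 0.35 to 0.6 kg, on the bed. Origin: centre of its underside. Floor 5 mm thick, inside 160 x 160, rim top 11 mm above the underside. A black handle, a straight bar 14 mm wide and high, its middle 20 mm above the underside, runs along the tray's -x (towards the robot) from x = -98 to -193; grip it near x = -160, beyond the bed, over the bench, and pull it sideways.
- pad1: Brake pad 60 (x) x 38 (y) x 12 mm (z), 90 g: a steel back plate 5 mm thick with a slightly smaller grey lining (50 x 34 mm) on it. Origin: the middle of the pad (6 mm above what it lies on). Starts on the mat with its x axis within 0.4 rad of the world x. All pads are alike; two to four are present (None if absent). Either face may be up in the tray.
- pad2: Brake pad 60 (x) x 38 (y) x 12 mm (z), 90 g: a steel back plate 5 mm thick with a slightly smaller grey lining (50 x 34 mm) on it. Origin: the middle of the pad (6 mm above what it lies on). Starts on the mat with its x axis within 0.4 rad of the world x. All pads are alike; two to four are present (None if absent). Either face may be up in the tray.
- pad3: Brake pad 60 (x) x 38 (y) x 12 mm (z), 90 g: a steel back plate 5 mm thick with a slightly smaller grey lining (50 x 34 mm) on it. Origin: the middle of the pad (6 mm above what it lies on). Starts on the mat with its x axis within 0.4 rad of the world x. All pads are alike; two to four are present (None if absent). Either face may be up in the tray.
- pad4: Brake pad 60 (x) x 38 (y) x 12 mm (z), 90 g: a steel back plate 5 mm thick with a slightly smaller grey lining (50 x 34 mm) on it. Origin: the middle of the pad (6 mm above what it lies on). Starts on the mat with its x axis within 0.4 rad of the world x. All pads are alike; two to four are present (None if absent). Either face may be up in the tray.
- mat: Fixed black rubber mat 240 x 220 x 3 mm on the bench, left of the bed; the pads start on it in a 2 x 2 pattern about 100 mm (x) by 90 mm (y). Origin: centre of its underside.
- platen (a joint): Angle of the blue platen (170 x 170 mm), rad: 0 = shut (level), grows as it opens, at most 0.95; starts at 0.80 to 0.92. Stiff hinge: it stays where left; 1 to 4 N at the bar lowers it, about 8 N lifts it. Shut, its underside is 20 mm above the bed. With the catch home it cannot pass between about 0.69 and 0.21: locked open above, locked shut below.
- press_hinge (a point): Middle of the hinge line, 63 mm above the bench, on the side away from the loading mark, at y = -115 mm of the press. The hinge line runs along the press's x axis.
- platen_grip (a point): Middle of the platen's black round grip bar, 14 mm thick, along the press's x axis, 100 mm free between its stubs, 30 mm clear of the platen's edge. At angle a it lies in the press's frame at y = -115 + 245 cos a + 5 sin a, z = 63 + 245 sin a - 5 cos a mm. Turns with the platen.
- catch (a joint): Travel of the sliding safety catch, m: 0 = home (bolt across the platen's tail, locked), 0.032 = fully drawn out towards the robot (along the press's -x axis), released. Stays where it is left; slides with about 2.5 N.
- catch_knob (a point): Point on the axis of the catch's black knob, 12 mm below its top: an upright cylinder 18 mm across, 44 mm high, its top 82 mm above the bench; beside the hinge, at y = -155 mm and x = -145 (home) to -177 (drawn) mm of the press. Moves with the catch.
- grease_jar: Bystander: red grease jar with a black cap, 66 mm across, 70 mm tall, standing beyond the mat. Origin: centre of its foot.
- bolt_tin: Bystander: open steel tin, 80 mm across, 70 mm tall, standing beyond the hinge end of the bed. Origin: centre of its foot.
- spanner: Bystander: spanner 180 mm long lying on the bench in front of the bed, nearer the robot than the catch. Origin: its middle, on the underside.
Things that resemble listed ones, but are neither listed nor needed, are in the scene too. Leave any yellow look-alike of the pad4 alone.

How it is judged:
By the outcome, as a careful person would: the job done as asked, in the order asked, and still so for the second after the job is handed in, with the robot touching nothing.
Of pad1, pad2, pad3, pad4 only 2 to 4 are there at a start; the rules pass over those that are not, and their reading is None.
At some moment in a run one of pad1, pad2, pad3, pad4 may be knocked a few centimetres aside while the robot is not near it.
Once in a run the grip may slacken for a moment while it holds something.
It also fails if it takes over 210 s, if anything falls off the work surface, if the arm or the gripper's body presses on something with over 40 N, if the wrist force passes 120 N, or if a joint passes its speed limit or range.

## Working session

There is one attempt and no reset: what is moved stays moved. The work goes in short steps, Python scripts to look and compute and a tool call to move; the robot and the scene stay as the last step left them, time stands still between calls to the robot, and variables do not carry over. Pictures are saved under pics/ and viewed, about 12 in all and at most 16, crops included, and the job is handed in when it is done.

Besides the shell and the picture viewer there is one more tool, called after "Emit:" by a JSON object that holds its "op" and its "data", one argument or row to a line. send_rows: Moves the arm, as the interface text tells. Its arguments: {"type":"object","properties":{"moves":{"type":"array"},"claw":{"type":"number"}},"required":["moves"]}

```bash
mkdir -p pics; cat > h.py <<'E'
import numpy as np, cv2
from station import ctrl
from scipy.spatial.transform import Rotation as Ro
def tool(o):
    q=o["ee_rot"]; T=np.eye(4); T[:3,:3]=Ro.from_quat([q[1],q[2],q[3],q[0]]).as_matrix(); T[:3,3]=o["tcp_pos"]; return T
def pic(name):
    o=ctrl.get_obs(); p=ctrl.read_camera(name)
    if name=="wrist":
        W=tool(o)@np.array(p["T_tool_cam"]); p["R"]=W[:3,:3].T; p["t"]=-W[:3,:3].T@W[:3,3]
    return p
def ray(p,uv):
    uv=np.atleast_2d(np.array(uv,float)); K=np.array(p["K"])
    n=cv2.undistortPoints(uv.reshape(-1,1,2),K,np.array([p["k1"],0,0,0,0.])).reshape(-1,2)
    d=np.c_[n,np.ones(len(n))]@np.array(p["R"]); c=-np.array(p["R"]).T@np.array(p["t"]); return c,d
def onz(p,uv,z):
    c,d=ray(p,uv); return c+d*((z-c[2])/d[:,2])[:,None]
def proj(p,X):
    X=np.atleast_2d(np.array(X,float)); r=cv2.Rodrigues(np.array(p["R"]))[0]
    return cv2.projectPoints(X,r,np.array(p["t"]).astype(float).reshape(3,1),np.array(p["K"]),np.array([p["k1"],0,0,0,0.]))[0].reshape(-1,2)
def pt(name,p,z,n=5):
    for d in ctrl.place_of(name,p)[:n]:
        uv=d["point"][::-1]; print(name,"p=%.2f"%d["p"],"uv",np.round(uv),"xyz",np.round(onz(p,uv,z)[0],4))
def rect(name,p,z,n=6):
    for d in ctrl.cut_out(name,p)[:n]:
        m=np.array(d["mask"]).astype(np.uint8); c=max(cv2.findContours(m,0,2)[0],key=cv2.contourArea).reshape(-1,2)
        w=onz(p,c,z)[:,:2].astype(np.float32); r=cv2.minAreaRect(w*1000); 
        print(name,"p=%.2f"%d["p"],"c",np.round(r[0],1),"size",np.round(r[1],1),"ang",round(r[2],1),"col",np.round(p["color"][m>0].mean(0)))
def st():
    o=ctrl.get_obs(); T=tool(o); print("t",round(o["time_s"],2),"tcp",np.round(T[:3,3],4),"gap",round(o["finger_gap"],4),"F",np.round(o["contact_force"],1)); print(np.round(T[:3,:3],3)); return T
E
python3 - <<'E'
from h import *
st(); print(ctrl.grasp_offset)
a=pic("top"); b=pic("scene")
for n,p in(("top",a),("scene",b)): cv2.imwrite(f"pics/{n}0.png",p["color"])
print("cam",-a["R"].T@a["t"],-b["R"].T@b["t"])
rect("pad1",a,.015); 
for n,z in (("pad1",.009),("press_mark",.008),("load_mark",.008),("press_hinge",.063),("tray",.008),("catch_knob",.07),("platen_grip",.25),("mat",0),("grease_jar",0),("bolt_tin",0),("spanner",0)): pt(n,a,z)
print("scene")
for n,z in (("press_mark",.008),("load_mark",.008),("press_hinge",.063),("catch_knob",.07)): pt(n,b,z)
E
```

```text
t 0.0 tcp [ 0.2276 -0.4726  0.2305] gap 0.0851 F [-0.3  1.   0.6]
[[ 0.901  0.434 -0.001]
 [ 0.434 -0.901  0.001]
 [ 0.    -0.002 -1.   ]]
0.0187
cam [0.27240052 0.06807833 1.77584717] [0.96013809 0.74120659 0.92677577]
pad1 p=0.69 c [691.4 404.2] size [62.9 42.2] ang 44.0 col [ 59. 124. 125.]
pad1 p=0.60 c [536.1 373.4] size [59.4 40.8] ang 5.0 col [84. 81. 82.]
pad1 p=0.59 c [485.  547.8] size [52.9 32.9] ang 88.9 col [ 45. 125. 126.]
pad1 p=0.57 c [388.9 576.9] size [62.7 37.9] ang 73.8 col [ 52. 124. 124.]
pad1 p=0.56 c [442.5 365.9] size [64.9 41.9] ang 11.6 col [82. 79. 80.]
pad1 p=0.53 c [534.7 275.6] size [42.8 62.3] ang 82.9 col [82. 79. 80.]
pad1 p=0.77 uv [213. 199.] xyz [0.6943 0.41   0.009 ]
pad1 p=0.76 uv [172. 258.] xyz [0.4975 0.5437 0.009 ]
pad1 p=0.63 uv [222. 247.] xyz [0.5327 0.3789 0.009 ]
pad1 p=0.59 uv [227. 274.] xyz [0.4422 0.3613 0.009 ]
pad1 p=0.58 uv [254. 242.] xyz [0.547  0.2738 0.009 ]
press_mark p=0.32 uv [425. 226.] xyz [ 0.5885 -0.2949  0.008 ]
press_mark p=0.21 uv [388. 232.] xyz [ 0.5724 -0.1699  0.008 ]
load_mark p=0.77 uv [310. 224.] xyz [0.6033 
[... 292 characters left out ...]
25.] xyz [ 0.5525 -0.1278  0.25  ]
mat p=0.75 uv [239. 258.] xyz [0.4966 0.3258 0.    ]
grease_jar p=0.95 uv [256. 204.] xyz [0.6758 0.2693 0.    ]
grease_jar p=0.66 uv [457. 282.] xyz [ 0.4    -0.3928  0.    ]
bolt_tin p=0.81 uv [476. 235.] xyz [ 0.5562 -0.466   0.    ]
bolt_tin p=0.45 uv [225. 274.] xyz [0.4438 0.37   0.    ]
spanner p=0.77 uv [454. 282.] xyz [ 0.4025 -0.3813  0.    ]
spanner p=0.55 uv [385. 222.] xyz [ 0.6075 -0.1612  0.    ]
scene
load_mark p=0.68 uv [311. 266.] xyz [0.6062 0.092  0.008 ]
load_mark p=0.58 uv [401. 346.] xyz [0.54   0.3821 0.008 ]
press_hinge p=0.65 uv [258. 158.] xyz [ 0.5692 -0.2945  0.063 ]
catch_knob p=0.54 uv [300. 139.] xyz [ 0.4216 -0.3104  0.07  ]
```

View pics/top0.png

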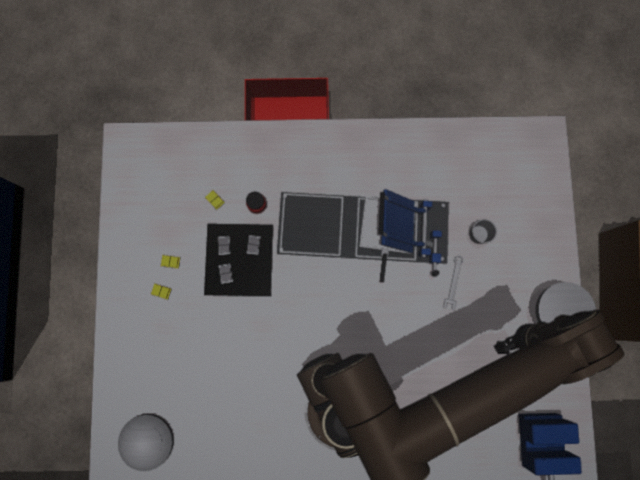

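View pics/scene0.png

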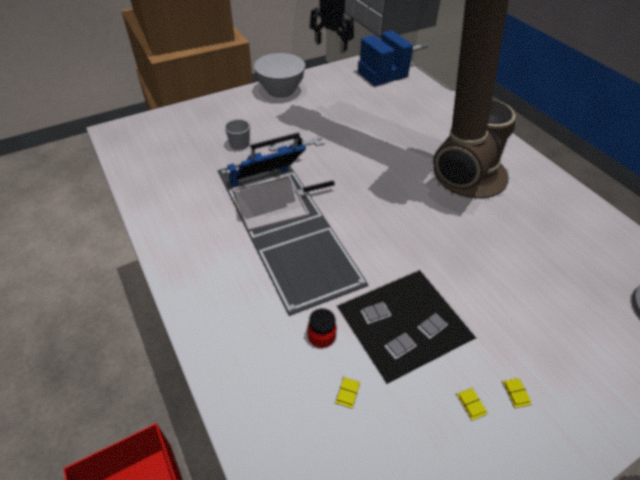

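The top picture shows three grey pads on the mat at (224,245), (253,244) and (225,273). The things that could be mistaken for pads are the yellow look-alikes at (214,199), (171,261) and (161,291). The handle is at (383,266), the knob at (435,270) and the spanner at (453,283). I choose the three grey pads. The next step is a closer wrist view.

Emit:
{"op": "send_rows", "data": {
  "moves": [
    [0,0,-0.04,0.17],
    [0,0,-0.04,0.17],
    [0,0,-0.04,0.17],
    [0.024,-0.05,-0.01,0],
    [0.024,-0.05,-0.01,0],
    [0.024,-0.05,-0.01,0],
    [0.024,-0.05,-0.01,0],
    [0.024,-0.05,0,0],
    [0.024,-0.05,0,0],
    [0,0,0,0]
  ],
  "claw": 0
}}

```text
time_s: 2.15
tcp_pos: [0.4001, -0.1776, 0.3959]
ee_rot: [-0.001, 0.999, -0.041, 0.001]
contact_force: [0.2, 0.1, 0.3]
finger_gap: 0.0856
```

```bash
python3 - <<'E'
from h import *
T=st(); p=pic("wrist"); print(np.round(p["T_tool_cam"],3),p["K"][0],p["k1"]); cv2.imwrite("pics/w1.png",p["color"])
for n,z in (("load_mark",.008),("press_mark",.008),("tray",.008),("press_hinge",.063),("catch_knob",.07)): pt(n,p,z)
rect("tray",p,.019)
E
```

```text
t 2.15 tcp [ 0.4001 -0.1776  0.3959] gap 0.0856 F [0.2 0.1 0.3]
[[ 0.997 -0.081  0.003]
 [-0.081 -0.997  0.002]
 [ 0.002 -0.002 -1.   ]]
[[ 0.001 -0.964 -0.265  0.067]
 [ 1.     0.001 -0.001  0.002]
 [ 0.001 -0.265  0.964 -0.142]
 [ 0.     0.     0.     1.   ]] [426.08411615   0.         320.87592873] -0.01578864304269597
load_mark p=0.84 uv [75. 23.] xyz [0.6073 0.0867 0.008 ]
tray p=0.16 uv [78. 21.] xyz [0.6088 0.0832 0.008 ]
press_hinge p=0.63 uv [406.  12.] xyz [ 0.5743 -0.2789  0.063 ]
press_hinge p=0.55 uv [563.  26.] xyz [ 0.5492 -0.4378  0.063 ]
catch_knob p=0.78 uv [434. 156.] xyz [ 0.429  -0.3028  0.07  ]
tray p=0.78 c [ 458.  -144.4] size [ 22.3 107.6] ang 83.0 col [118. 115. 115.]
tray p=0.66 c [524.5 -82.8] size [550.1 179.2] ang 85.1 col [88. 76. 68.]
```

View pics/w1.png

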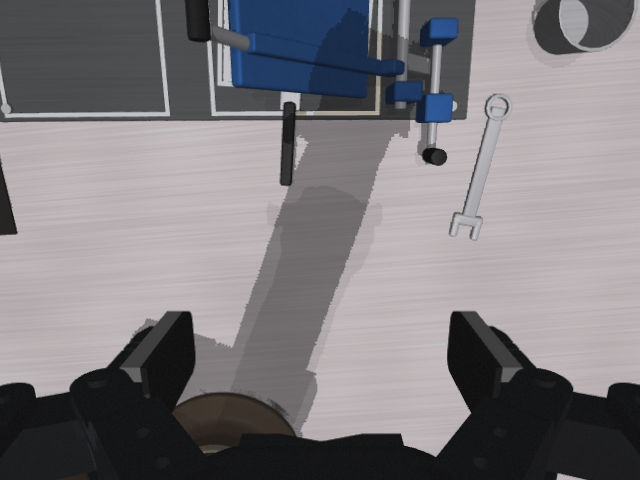

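The wrist view shows the handle from (293,101) to its tip at (286,185). The near corners of the marks are at (169,115), (210,115) and (380,115), the knob top is at (434,156), and the spanner at (480,165) is clear of the handle.

```bash
python3 - <<'E'
from h import *
p=pic("wrist"); g=cv2.cvtColor(p["color"],6).astype(float)
# bed near edge: strongest brightness rise rows 116..128
L=[]
for u in list(range(20,160,5))+list(range(180,270,5)):
    c=np.diff(cv2.GaussianBlur(g[:,u:u+1],(1,5),0)[117:130,0]); L.append((u,117+c.argmax()+.5))
w=onz(p,L,.008); f=np.polyfit(w[:,1],w[:,0],1); print("edge x=a*y+b",f, np.std(w[:,0]-np.polyval(f,w[:,1])))
th=np.arctan(f[0]); print("press yaw",-th)
for n,v in (("row100",100),("row60",60)):
    s=g[v]; print(n,[(int(u),int(s[u])) for u in range(155,235) if s[u]>140],[(int(u),int(s[u])) for u in range(365,395) if s[u]>140])
s=g[:,100]; print([(v,int(s[v])) for v in range(105,130)])
print(onz(p,[(289,101),(286,186)],.035), onz(p,[(434,156)],.082))
hs=[]
for v in range(115,182,5):
    d=np.where(g[v,270:310]<60)[0]; hs.append((270+d.mean(),v,len(d)))
hs=np.array(hs); w=onz(p,hs[:,:2],.03); print(np.round(w,4).tolist(),hs[:,2]); print("handle slope dy/dx",np.polyfit(w[:,0],w[:,1],1))
E
```

```text
edge x=a*y+b [0.07806518 0.49243247] 0.00036349680704509497
press yaw -0.07790717492606444
row100 [(160, 190), (161, 192), (162, 194), (163, 192), (206, 143), (207, 194), (208, 193), (209, 192), (210, 164)] [(371, 142), (372, 162), (373, 162), (374, 162)]
row60 [(156, 173), (157, 193), (158, 192), (159, 193), (203, 145), (204, 193), (205, 191), (206, 188), (207, 155), (213, 193), (214, 192), (215, 193), (216, 179), (218, 145), (219, 193), (220, 193), (221, 193), (222, 184)] []
[(105, 78), (106, 77), (107, 76), (108, 77), (109, 77), (110, 77), (111, 77), (112, 121), (113, 173), (114, 192), (115, 193), (116, 176), (117, 126), (118, 77), (119, 72), (120, 68), (121, 108), (122, 161), (123, 179), (124, 181), (125, 184), (126, 185), (127, 182), (128, 179), (129, 177)]
[[ 0.49858232 -0.15515049  0.035     ]
 [ 0.40406227 -0.14128984  0.035     ]] [[ 0.42726406 -0.3041234   0.082     ]]
[[0.4836, -0.1554, 0.03], [0.4788, -0.1474, 0.03], [0.4733, -0.1462, 0.03], [0.4678, -0.1456, 0.03], [0.4623, -0.1444, 0.03], [0.4567, -0.1438, 0.03], [0.4511, -0.1432, 0.03], [0.4455, -0.142, 0.03], [0.4398, -0.1413, 0.03], [0.4341, -0.1407, 0.03], [0.4284, -0.1394, 0.03], [0.4226, -0.1388, 0.03], [0.4168, -0.1375, 0.03], [0.411, -0.1369, 0.03]] [27. 12. 11. 11. 12. 12. 12. 11. 11. 11. 12. 12. 11. 11.]
handle slope dy/dx [-0.19014721 -0.05786688]
```

```bash
cat >> h.py <<'E'
th=-0.078; ex=np.array([np.cos(th),np.sin(th)]); ey=np.array([-np.sin(th),np.cos(th)])
E
python3 - <<'E'
from h import *
p=pic("wrist")
w=onz(p,[(161.5,100),(208.2,100),(373,100),(157.7,60),(205,60),(100,114.5)],.008)[:,:2]
print("y_p0:",w[:5]@ey-np.array([.1525,.0975,-.0975,.1525,.0975]),"x_p0:",w[5]@ex+.0975)
e=np.array([.49243+.078*0,0]); print("x_p0 edge",e@ex+.105)
E
```

```text
y_p0: [-0.11508215 -0.11560808 -0.11556617 -0.1153024  -0.11531857] x_p0: 0.5962561331825184
x_p0 edge 0.5959327872578303
```

Emit:
{"op": "send_rows", "data": {
  "moves": [
    [0.006,-0.007,0.05,0.025],
    [0.006,-0.007,0.05,0.025],
    [0.006,-0.007,0.05,0.025],
    [0.006,-0.007,0.05,0],
    [0.006,-0.007,0.05,0],
    [0.006,-0.007,0.05,0],
    [0,0,0.04,0],
    [0,0,0,0],
    [0,0,0,0],
    [0,0,0,0]
  ]
}}

```text
time_s: 3.85
tcp_pos: [0.4426, -0.1504, 0.0501]
ee_rot: [0.0, 0.996, -0.09, 0.005]
contact_force: [0.0, 0.2, -0.0]
finger_gap: 0.085
```

```bash
python3 - <<'E'
from h import *
T=st(); p=pic("wrist"); g=cv2.cvtColor(p["color"],6); cv2.imwrite("pics/w2.png",p["color"])
X=np.array([[.4376-.03*.988,-.1408+.03*.154,.035],[.4376,-.1408,.035],[.4376+.04*.988,-.1408-.04*.154,.035]])
print(proj(p,X)); d=(np.array([.4376,-.1408])-T[:2,3])@T[:2,:2]; print("tool move",d)
E
```

```text
t 3.85 tcp [ 0.4426 -0.1504  0.0501] gap 0.085 F [ 0.   0.2 -0. ]
[[ 0.984 -0.179  0.009]
 [-0.179 -0.984 -0.002]
 [ 0.01   0.    -1.   ]]
[[298.71848134 385.02882417]
 [295.85262602 319.32593775]
 [291.63508308 221.73053659]]
tool move [-0.00665715 -0.00857507]
```

View pics/w2.png

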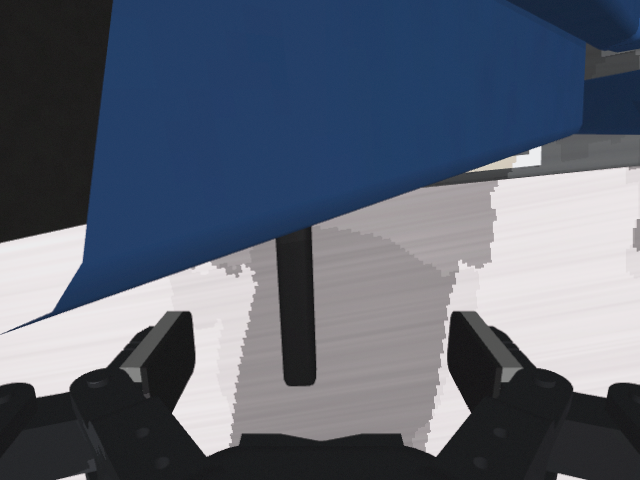

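The picture shows the handle centred near column 298, with its tip at (300,385). It matches the prediction within 2 px. I grip a bit nearer the tip, to stay clear of the platen.

Emit:
{"op": "send_rows", "data": {
  "moves": [
    [-0.0165,-0.008,0,-0.02],
    [0,0,0.02,0],
    [0,0,0.018,0],
    [0,0,0,0],
    [0,0,0,0],
    [0,0,0,0],
    [0,0,0,0],
    [0,0,0,0],
    [0,0,0,0],
    [0,0,0,0]
  ]
}}

```text
time_s: 5.15
tcp_pos: [0.4287, -0.1385, 0.0182]
ee_rot: [0.002, 0.997, -0.078, 0.01]
contact_force: [0.7, 0.3, 0.1]
finger_gap: 0.0857
```

Emit:
{"op": "send_rows", "data": {
  "moves": [
    [0,0,0,0],
    [0,0,0,0],
    [0,0,0,0],
    [0,0,0,0],
    [0,0,0,0],
    [0,0,0,0],
    [0,0,0,0],
    [0,0,0,0],
    [0,0,0,0],
    [0,0,0,0]
  ],
  "claw": 0.95
}}

```text
time_s: 6.4
tcp_pos: [0.4286, -0.1384, 0.0182]
ee_rot: [0.001, 0.997, -0.078, 0.01]
contact_force: [0.2, 0.6, 0.6]
finger_gap: 0.0125
```

```bash
python3 - <<'E'
from h import *
st()
E
```

```text
t 6.4 tcp [ 0.4286 -0.1384  0.0182] gap 0.0125 F [0.2 0.6 0.6]
[[ 0.988 -0.155  0.019]
 [-0.155 -0.988 -0.004]
 [ 0.02   0.001 -1.   ]]
```

Emit:
{"op": "send_rows", "data": {
  "moves": [
    [0,0,0,0],
    [0,0,0,0],
    [0,0,0,0],
    [0,0,0,0],
    [0,0,0,0],
    [0,0,0.005,0],
    [0,0,0.005,0],
    [0,0,0,0],
    [0,0,0,0],
    [0,0,0,0]
  ],
  "claw": 0.5
}}

```text
time_s: 7.65
tcp_pos: [0.4285, -0.1384, 0.007]
ee_rot: [0.001, 0.997, -0.078, 0.009]
contact_force: [-0.2, -0.0, 0.1]
finger_gap: 0.0425
```

Emit:
{"op": "send_rows", "data": {
  "moves": [
    [0,0,0,0],
    [0,0,0,0],
    [0,0,0,0],
    [0,0,0,0],
    [0,0,0,0],
    [0,0,0,0],
    [0,-0.005,0,0],
    [0,-0.01,0,0],
    [0,-0.02,0,-0.01],
    [0,-0.02,0,-0.01]
  ],
  "claw": 0.95
}}

```text
time_s: 8.9
tcp_pos: [0.4374, -0.0836, 0.0072]
ee_rot: [0.003, 0.997, -0.07, 0.01]
contact_force: [-0.5, -2.2, 0.6]
finger_gap: 0.0132
```

```bash
python3 - <<'E'
from h import *
T=st(); p=pic("wrist"); cv2.imwrite("pics/w3.png",p["color"]); print("top yaw",np.arctan2(T[1,0],T[0,0]))
E
```

```text
t 8.9 tcp [ 0.4374 -0.0836  0.0072] gap 0.0132 F [-0.5 -2.2  0.6]
[[ 0.99  -0.141  0.019]
 [-0.14  -0.99  -0.007]
 [ 0.02   0.004 -1.   ]]
top yaw -0.14094219196125618
```

Emit:
{"op": "send_rows", "data": {
  "moves": [
    [-0.003,-0.025,0,-0.012],
    [-0.003,-0.025,0,-0.012],
    [-0.003,-0.025,0,-0.012],
    [-0.003,-0.025,0,-0.012],
    [-0.003,-0.025,0,-0.012],
    [-0.003,-0.02,0,0],
    [-0.002,-0.02,0,0],
    [0,-0.01,0,0],
    [0,0,0,0],
    [0,0,0,0]
  ]
}}

```text
time_s: 10.2
tcp_pos: [0.4267, 0.0235, 0.0101]
ee_rot: [-0.026, 1.0, 0.01, 0.01]
contact_force: [-0.4, -0.8, 1.9]
finger_gap: 0.0132
```

```bash
python3 - <<'E'
from h import *
T=st(); p=pic("top"); print("yaw",np.arctan2(T[1,0],T[0,0])); d=(np.array([.4357,.1009])-T[:2,3])@T[:2,:2]; print(d)
c=cv2.resize(p["color"][180:300,190:390],None,fx=4,fy=4,interpolation=2); cv2.imwrite("pics/t3.png",c); rect("tray",p,.019)
w=pic("wrist"); cv2.imwrite("pics/w4.png",w["color"])
E
```

```text
t 10.2 tcp [0.4267 0.0235 0.0101] gap 0.0132 F [-0.4 -0.8  1.9]
[[ 1.     0.02   0.02 ]
 [ 0.019 -0.998  0.052]
 [ 0.021 -0.052 -0.998]]
yaw 0.019138744879970523
[ 0.01044505 -0.07708787]
tray p=0.87 c [595.  20.] size [171.6 169.3] ang 1.2 col [129. 126. 125.]
```

View pics/w4.png

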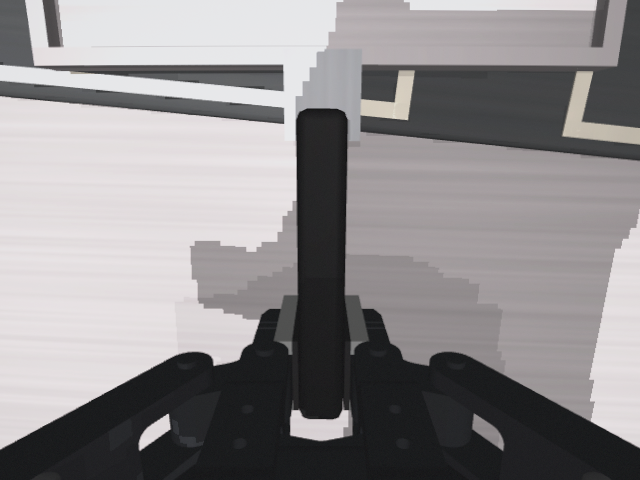

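The wrist view shows the tray clamped and centred, with the bed edge running from (0,95) to (640,160), so it is about 0.1 rad askew. The tool has also tilted by 0.05 rad. I release so the tray sits flat, and check whether the tilt recovers.

Emit:
{"op": "send_rows", "data": {
  "moves": [
    [0,0,0,0],
    [0,0,0,0],
    [0,0,0,0],
    [0,0,0,0],
    [0,0,0,0],
    [0,0,0,0],
    [0,0,-0.02,0.05],
    [0,0,-0.02,0.05],
    [0,0,0,0],
    [0,0,0,0]
  ],
  "claw": 0.3
}}

```text
time_s: 11.6
tcp_pos: [0.4245, -0.0008, 0.0496]
ee_rot: [-0.038, 0.999, -0.026, 0.007]
contact_force: [0.3, 0.5, 0.5]
finger_gap: 0.0598
```

```bash
python3 - <<'E'
from h import *
T=st(); o=ctrl.get_obs(); print(np.round(o["joints"],3),np.round(o["tau"],2)); p=pic("top");rect("tray",p,.019)
E
```

```text
t 11.6 tcp [ 0.4245 -0.0008  0.0496] gap 0.0598 F [0.3 0.5 0.5]
[[ 0.998 -0.052  0.017]
 [-0.053 -0.996  0.075]
 [ 0.013 -0.075 -0.997]]
[-0.054 -0.004 -0.588  0.974  0.075  3.141] [ -0.22 -32.69  33.01  -0.11   0.24   0.  ]
tray p=0.86 c [587.6  20.4] size [168.5 180.9] ang 89.1 col [130. 127. 127.]
```

The cause is that joint 6 is at its +3.14 limit. I will use the half-turned grasp, with joint 6 near 0. First I unwind to the other limit, which should cancel the tilt by mirror symmetry.

Emit:
{"op": "send_rows", "data": {
  "moves": [
    [0,0,-0.04,0],
    [0,0,-0.05,-0.18],
    [0,0,-0.05,-0.18],
    [0,0,-0.05,-0.18],
    [0,0,0,-0.18],
    [0,0,0,-0.18],
    [0,0,0,-0.18],
    [0,0,0,-0.18],
    [0,0,0,-0.18],
    [0,0,0,-0.18]
  ]
}}

```text
time_s: 12.95
tcp_pos: [0.4194, -0.0111, 0.2373]
ee_rot: [-0.024, 0.685, 0.727, 0.029]
contact_force: [-1.5, -0.7, 0.1]
finger_gap: 0.0595
```

Emit:
{"op": "send_rows", "data": {
  "moves": [
    [0,0,0,-0.18],
    [0,0,0,-0.18],
    [0,0,0,-0.18],
    [0,0,0,-0.18],
    [0,0,0,-0.18],
    [0,0,0,-0.18],
    [0,0,0,-0.18],
    [0,0,0,-0.18],
    [0,0,0,-0.18],
    [0,0,0,-0.18]
  ]
}}

```text
time_s: 14.2
tcp_pos: [0.4178, -0.0067, 0.2287]
ee_rot: [0.002, -0.179, 0.983, 0.039]
contact_force: [0.5, 0.2, -0.5]
finger_gap: 0.0594
```

```bash
cat >> h.py <<'E'
def js(): print("j",np.round(ctrl.get_obs()["joints"],3))
E
python3 - <<'E'
from h import *
st(); js()
E
```

```text
t 14.2 tcp [ 0.4178 -0.0067  0.2287] gap 0.0594 F [ 0.5  0.2 -0.5]
[[-0.936 -0.352 -0.01 ]
 [-0.351  0.933  0.077]
 [-0.018  0.075 -0.997]]
j [-0.07  -0.065 -0.245  1.406  0.076 -0.43 ]
```

Emit:
{"op": "send_rows", "data": {
  "moves": [
    [0,0,0,-0.18],
    [0,0,0,-0.18],
    [0,0,0,-0.18],
    [0,0,0,-0.18],
    [0,0,0,-0.18],
    [0,0,0,-0.18],
    [0,0,0,-0.18],
    [0,0,0,-0.18],
    [0,0,0,-0.18],
    [0,0,0,-0.18]
  ]
}}

```text
time_s: 15.45
tcp_pos: [0.416, -0.0023, 0.2202]
ee_rot: [-0.03, 0.897, -0.439, -0.028]
contact_force: [-0.5, 0.2, 0.4]
finger_gap: 0.0595
```

Emit:
{"op": "send_rows", "data": {
  "moves": [
    [0,0,0,-0.18],
    [0,0,0,-0.18],
    [0,0,0,-0.18],
    [0,0,0,-0.18],
    [0,0,0,-0.15],
    [0,0,0,-0.1],
    [0,0,0,-0.1],
    [0,0,0,0],
    [0,0,0,0],
    [0,0,0,0]
  ]
}}

```text
time_s: 16.7
tcp_pos: [0.4104, 0.0613, 0.2126]
ee_rot: [-0.015, 0.998, 0.062, -0.013]
contact_force: [0.1, -0.1, -0.3]
finger_gap: 0.0598
```

```bash
python3 - <<'E'
from h import *
st(); js()
E
```

```text
t 16.7 tcp [0.4104 0.0613 0.2126] gap 0.0598 F [ 0.1 -0.1 -0.3]
[[ 0.992  0.123 -0.028]
 [ 0.124 -0.992  0.029]
 [-0.024 -0.032 -0.999]]
j [ 0.125 -0.061 -0.275  1.381  0.032 -3.141]
```

Emit:
{"op": "send_rows", "data": {
  "moves": [
    [0,0,0,-0.1],
    [0,0,0,-0.08],
    [0,0,0,0],
    [0,0,0,0],
    [0,0,0,0],
    [0,0,0,0],
    [0,0,0,0],
    [0,0,0,0],
    [0,0,0,0],
    [0,0,0,0]
  ]
}}

```text
time_s: 17.95
tcp_pos: [0.402, 0.1004, 0.2123]
ee_rot: [0.001, 0.993, 0.122, -0.01]
contact_force: [-0.4, 0.0, -0.6]
finger_gap: 0.0597
```

```bash
python3 - <<'E'
from h import *
st(); js()
E
```

```text
t 17.95 tcp [0.402  0.1004 0.2123] gap 0.0597 F [-0.4  0.  -0.6]
[[ 0.97   0.242 -0.019]
 [ 0.241 -0.97  -0.005]
 [-0.02   0.    -1.   ]]
j [ 0.245 -0.066 -0.279  1.377 -0.    -3.141]
```

Emit:
{"op": "send_rows", "data": {
  "moves": [
    [0,0,0,0.18],
    [0,0,0,0.18],
    [0,0,0,0.18],
    [0,0,0,0.18],
    [0,0,0,0.18],
    [0,0,0,0.18],
    [0,0,0,0.18],
    [0,0,0,0.18],
    [0,0,0,0.18],
    [0,0,0,0.18]
  ]
}}

```text
time_s: 19.2
tcp_pos: [0.4018, 0.101, 0.2123]
ee_rot: [-0.009, -0.692, 0.722, 0.005]
contact_force: [0.2, -0.3, -0.3]
finger_gap: 0.0598
```

Emit:
{"op": "send_rows", "data": {
  "moves": [
    [0,0,0,0.18],
    [0,0,0,0.18],
    [0,0,0,0.18],
    [0,0,0,0.18],
    [0,0,0,0.18],
    [0,0,0,0.18],
    [0,0,0,0.18],
    [0,0,0,0.18],
    [0,0,0,0.1],
    [0,0,0,0]
  ]
}}

```text
time_s: 20.45
tcp_pos: [0.4016, 0.1016, 0.2123]
ee_rot: [-0.01, 0.032, 0.999, -0.003]
contact_force: [-0.1, 0.5, -0.3]
finger_gap: 0.0598
```

```bash
python3 - <<'E'
from h import *
st(); js(); p=pic("wrist"); cv2.imwrite("pics/w5.png",p["color"])
E
```

```text
t 20.45 tcp [0.4016 0.1016 0.2123] gap 0.0598 F [-0.1  0.5 -0.3]
[[-0.998  0.063 -0.019]
 [ 0.063  0.998 -0.005]
 [ 0.019 -0.006 -1.   ]]
j [ 0.248 -0.066 -0.279  1.377 -0.     0.311]
```

View pics/w5.png

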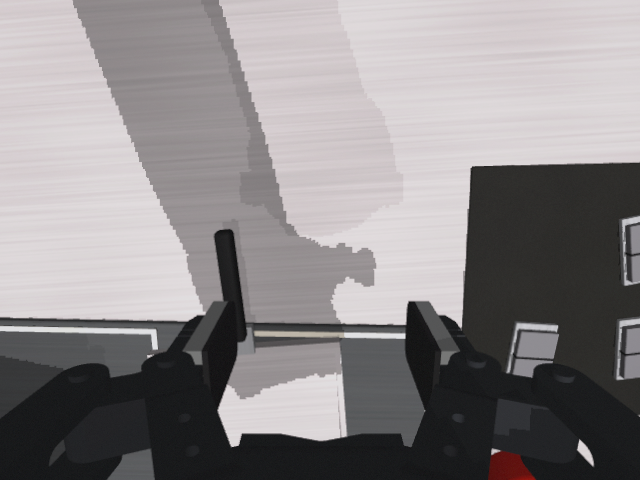

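The wrist view is now half turned. The handle runs from its tip at (224,232) to its root at (240,340).

```bash
python3 - <<'E'
from h import *
p=pic("wrist"); T=tool(ctrl.get_obs()); w=onz(p,[(224.5,231),(240,338)],.035); print(w)
t=w[0,:2]; u=(w[1]-w[0])[:2]; print(np.linalg.norm(u)); u/=np.linalg.norm(u); print("handle yaw",np.arctan2(u[1],u[0]))
G=t+u*.028; print("grip",G,"tool move",(G-T[:2,3])@T[:2,:2],"tool yaw",np.arctan2(-T[1,0],-T[0,0]))
E
```

```text
[[0.40314765 0.02455571 0.035     ]
 [0.49381845 0.02661495 0.035     ]]
0.09069417711626483
handle yaw 0.022707259945665532
grip [0.43114043 0.02519146] tool move [-0.03424197 -0.07441039] tool yaw -0.06261165022386297
```

Emit:
{"op": "send_rows", "data": {
  "moves": [
    [-0.01,-0.025,0,-0.045],
    [-0.01,-0.025,0,-0.04],
    [-0.014,-0.022,0.0,0],
    [-0.004,0,0.05,0],
    [0,0,0.05,0],
    [0,0,0.04,0],
    [0,0,0,0],
    [0,0,0,0],
    [0,0,0,0],
    [0,0,0,0]
  ]
}}

```text
time_s: 21.8
tcp_pos: [0.4411, 0.0268, 0.0741]
ee_rot: [-0.005, -0.019, 1.0, -0.002]
contact_force: [0.3, -0.6, 0.2]
finger_gap: 0.0594
```

```bash
python3 - <<'E'
from h import *
T=st(); js();G=np.array([.4311,.0252]); print("tool move",(G-T[:2,3])@T[:2,:2],"tool yaw",np.arctan2(-T[1,0],-T[0,0]))
E
```

```text
t 21.8 tcp [0.4411 0.0268 0.0741] gap 0.0594 F [ 0.3 -0.6  0.2]
[[-0.999 -0.039 -0.009]
 [-0.039  0.999 -0.004]
 [ 0.01  -0.004 -1.   ]]
j [ 0.063  0.029 -0.495  1.056 -0.004  0.025]
tool move [ 0.01005196 -0.00124426] tool yaw 0.038607889452518904
```

Emit:
{"op": "send_rows", "data": {
  "moves": [
    [0.01,-0.001,0.02,0.016],
    [0,0,0.03,0],
    [0,0,0.015,0],
    [0,0,0,0],
    [0,0,0,0],
    [0,0,0,0],
    [0,0,0,0],
    [0,0,0,0],
    [0,0,0,0],
    [0,0,0,0]
  ]
}}

```text
time_s: 23.05
tcp_pos: [0.4365, 0.0257, 0.0148]
ee_rot: [0.002, -0.012, 1.0, -0.002]
contact_force: [0.1, 0.6, -0.1]
finger_gap: 0.0601
```

Emit:
{"op": "send_rows", "data": {
  "moves": [
    [0,0,0,0],
    [0,0,0,0],
    [0,0,0,0],
    [0,0,0,0],
    [0,0,0,0],
    [0,0,0,0],
    [0,0,0,0],
    [0,0,0,0],
    [0,0,0,0],
    [0,0,0,0]
  ],
  "claw": 0.95
}}

```text
time_s: 24.3
tcp_pos: [0.4365, 0.0254, 0.0149]
ee_rot: [0.002, -0.011, 1.0, -0.002]
contact_force: [-0.4, -0.2, 0.9]
finger_gap: 0.0126
```

```bash
python3 - <<'E'
from h import *
T=st(); js();G=np.array([.4346,.1011]); print("tool move",(G-T[:2,3])@T[:2,:2],"tool yaw",np.arctan2(-T[1,0],-T[0,0]))
E
```

```text
t 24.3 tcp [0.4365 0.0254 0.0149] gap 0.0126 F [-0.4 -0.2  0.9]
[[-1.    -0.022  0.003]
 [-0.022  1.    -0.004]
 [-0.003 -0.004 -1.   ]]
j [ 0.061  0.059 -0.605  0.904 -0.004  0.039]
tool move [0.00029614 0.07575828] tool yaw 0.021703465796354335
```

Emit:
{"op": "send_rows", "data": {
  "moves": [
    [-0.001,0.008,0,0.015],
    [-0.001,0.014,0,0.02],
    [-0.001,0.014,0,0.02],
    [-0.001,0.014,0,0.02],
    [-0.002,0.014,0,0.02],
    [-0.001,0.01,0,0.005],
    [0,0,0,0],
    [0,0,0,0],
    [0,0,0,0],
    [0,0,0,0]
  ]
}}

```text
time_s: 25.55
tcp_pos: [0.4465, 0.1009, 0.0149]
ee_rot: [0.003, 0.044, 0.999, -0.004]
contact_force: [1.0, -0.0, 1.6]
finger_gap: 0.0124
```

```bash
python3 - <<'E'
from h import *
T=st(); G=np.array([.4456,.1001]); print("tool move",(G-T[:2,3])@T[:2,:2],"tool yaw",np.arctan2(-T[1,0],-T[0,0]))
E
```

```text
t 25.55 tcp [0.4465 0.1009 0.0149] gap 0.0124 F [ 1.  -0.   1.6]
[[-0.996  0.088  0.005]
 [ 0.088  0.996 -0.008]
 [-0.005 -0.008 -1.   ]]
tool move [ 0.00081512 -0.00086773] tool yaw -0.08799993409399469
```

Emit:
{"op": "send_rows", "data": {
  "moves": [
    [0,0,0,0],
    [0,0,0,0],
    [0,0,0,0],
    [0,0,0,0],
    [0,0,0,0],
    [0,0,-0.03,0],
    [0,0,-0.05,0],
    [0,0,-0.06,0],
    [-0.02,0.02,-0.06,0],
    [-0.02,0.02,-0.06,0]
  ],
  "claw": 0.3
}}

```text
time_s: 26.8
tcp_pos: [0.4824, 0.1359, 0.2681]
ee_rot: [-0.003, 0.044, 0.999, -0.005]
contact_force: [1.0, -0.2, 0.6]
finger_gap: 0.0595
```

Emit:
{"op": "send_rows", "data": {
  "moves": [
    [-0.02,0.03,-0.05,0],
    [-0.02,0.03,-0.03,0],
    [-0.01,0,0,0],
    [0,0,0,0],
    [0,0,0,0],
    [0,0,0,0],
    [0,0,0,0],
    [0,0,0,0],
    [0,0,0,0],
    [0,0,0,0]
  ],
  "claw": 0.1
}}

```text
time_s: 28.05
tcp_pos: [0.5382, 0.1916, 0.3509]
ee_rot: [-0.001, 0.045, 0.999, -0.005]
contact_force: [1.1, -0.4, 0.3]
finger_gap: 0.0771
```

```bash
python3 - <<'E'
from h import *
T=st(); js(); p=pic("wrist"); cv2.imwrite("pics/w6.png",p["color"]); rect("pad1",p,.015); rect("tray",p,.019); pt("pad1",p,.009)
E
```

```text
t 28.05 tcp [0.5382 0.1916 0.3509] gap 0.0771 F [ 1.1 -0.4  0.3]
[[-0.996  0.09  -0.002]
 [ 0.09   0.996 -0.01 ]
 [ 0.001 -0.01  -1.   ]]
j [ 0.346  0.26   0.39   1.706 -0.008  0.437]
pad1 p=0.96 c [446.6 369.1] size [58.9 40.3] ang 8.9 col [172. 167. 169.]
pad1 p=0.82 c [538.4 278.8] size [37.8 59.3] ang 82.6 col [178. 173. 175.]
pad1 p=0.82 c [485.5 527.9] size [22.5 37.2] ang 85.2 col [ 14. 189. 198.]
pad1 p=0.78 c [538.9 375.2] size [60.  39.4] ang 4.1 col [164. 160. 162.]
pad1 p=0.69 c [689.8 405.8] size [60.8 38.8] ang 43.1 col [ 19. 215. 220.]
pad1 p=0.97 uv [404. 179.] xyz [0.5349 0.2811 0.009 ]
pad1 p=0.90 uv [486.  86.] xyz [0.4435 0.3725 0.009 ]
pad1 p=0.84 uv [516. 300.] xyz [0.6934 0.4122 0.009 ]
pad1 p=0.83 uv [488. 178.] xyz [0.542  0.3764 0.009 ]
```

View pics/w6.png

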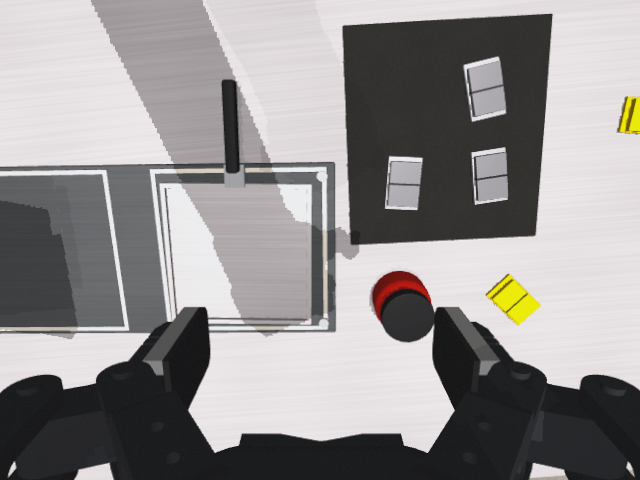

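The wrist view shows the tray inside the loading outline, with gaps on all sides. The three grey pads are at (404,180), (488,178) and (486,88). The yellow look-alikes at (630,115) and (513,300) stay untouched. I pick the (486,88) pad first.

Emit:
{"op": "send_rows", "data": {
  "moves": [
    [0.027,0.042,0.03,0],
    [0.027,0.042,0.04,0],
    [0.027,0.043,0.04,0],
    [0.027,0.045,0.04,0],
    [0,0,0.04,-0.085],
    [0,0,0.04,-0.08],
    [0,0,0.04,-0.08],
    [0,0,0,0],
    [0,0,0,0],
    [0,0,0,0]
  ],
  "claw": 0.2
}}

```text
time_s: 29.5
tcp_pos: [0.4483, 0.3717, 0.0795]
ee_rot: [0.002, -0.08, 0.997, -0.003]
contact_force: [-0.4, 0.5, 0.6]
finger_gap: 0.0683
```

```bash
cat >> h.py <<'E'
def to(x,y,yaw):
    T=st(); js(); d=(np.array([x,y])-T[:2,3])@T[:2,:2]; yt=np.arctan2(-T[1,0],-T[0,0]); print("tool move",np.round(d,4),"turn",round(yt-yaw,3))
E
python3 - <<'E'
from h import *
to(.446,.370,.155); p=pic("wrist"); cv2.imwrite("pics/w7.png",p["color"]); rect("pad1",p,.015); pt("pad1",p,.009)
E
```

```text
t 29.5 tcp [0.4483 0.3717 0.0795] gap 0.0683 F [-0.4  0.5  0.6]
[[-0.987 -0.158  0.004]
 [-0.159  0.987 -0.006]
 [-0.003 -0.007 -1.   ]]
j [ 0.696  0.274 -0.192  1.105 -0.008  0.537]
tool move [ 0.0026 -0.0013] turn 0.004
pad1 p=0.96 c [517.2 277.4] size [21.3 34.4] ang 78.1 col [107. 104. 105.]
pad1 p=0.75 c [443.2 371.2] size [58.5 37. ] ang 8.5 col [136. 132. 134.]
pad1 p=0.63 c [528.7 376.8] size [51.3 36.9] ang 3.9 col [118. 114. 116.]
pad1 p=0.63 c [478.5 540.2] size [54.3 29.9] ang 70.6 col [ 13. 191. 199.]
pad1 p=0.87 uv [306. 408.] xyz [0.5389 0.3757 0.009 ]
pad1 p=0.75 uv [624. 376.] xyz [0.4887 0.5515 0.009 ]
pad1 p=0.63 uv [329. 255.] xyz [0.4448 0.3735 0.009 ]
```

View pics/w7.png

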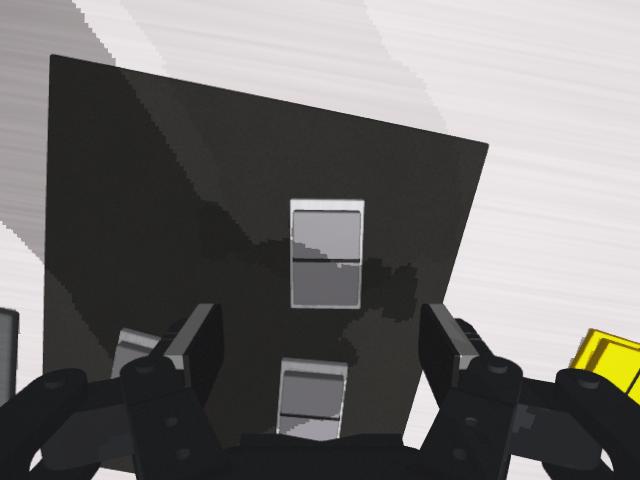

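The close crop confirms the choice: the grey lined pad at (327,255) is centred between the fingers.

Emit:
{"op": "send_rows", "data": {
  "moves": [
    [0.004,0,0.02,0],
    [0,0,0.03,0],
    [0,0,0.02,0],
    [0,0,0.007,0],
    [0,0,0,0],
    [0,0,0,0],
    [0,0,0,0],
    [0,0,0,0],
    [0,0,0,0],
    [0,0,0,0]
  ]
}}

```text
time_s: 30.9
tcp_pos: [0.4491, 0.3739, 0.0082]
ee_rot: [0.007, -0.079, 0.997, 0.0]
contact_force: [0.2, 0.4, -0.3]
finger_gap: 0.068
```

Emit:
{"op": "send_rows", "data": {
  "moves": [
    [0,0,0,0],
    [0,0,0,0],
    [0,0,0,0],
    [0,0,0,0],
    [0,0,0,0],
    [0,0,0,0],
    [0,0,0,0],
    [0,0,0,0],
    [0,0,0,0],
    [0,0,0,0]
  ],
  "claw": 0.75
}}

```text
time_s: 32.15
tcp_pos: [0.4492, 0.3741, 0.0086]
ee_rot: [0.007, -0.079, 0.997, 0.001]
contact_force: [-0.1, -0.3, 1.5]
finger_gap: 0.032
```

Emit:
{"op": "send_rows", "data": {
  "moves": [
    [0,0,0,0],
    [0,0,0,0],
    [0,0,0,0],
    [0,0,0,0],
    [0,0,0.005,0],
    [0,0,0.004,0],
    [0,0,0,0],
    [0,0,0,0],
    [0,0,0,0],
    [0,0,0,0]
  ],
  "claw": 0.4
}}

```text
time_s: 33.4
tcp_pos: [0.4492, 0.3739, -0.0002]
ee_rot: [0.007, -0.079, 0.997, 0.001]
contact_force: [-0.6, -0.9, 3.2]
finger_gap: 0.0513
```

Emit:
{"op": "send_rows", "data": {
  "moves": [
    [0,0,0,0],
    [0,0,0,0],
    [0,0,0,0],
    [0,0,0,0],
    [0,0,0,0],
    [0,0,0,0],
    [0,0,-0.01,0],
    [0,0,-0.03,0],
    [0,0,-0.05,0],
    [0,0,0,0]
  ],
  "claw": 0.75
}}

```text
time_s: 34.65
tcp_pos: [0.448, 0.3738, 0.0939]
ee_rot: [0.008, -0.079, 0.997, 0.001]
contact_force: [0.6, 0.4, -0.6]
finger_gap: 0.036
```

```bash
python3 - <<'E'
from h import *
to(.5627,.0565,-.088)
E
```

```text
t 34.65 tcp [0.448  0.3738 0.0939] gap 0.036 F [ 0.6  0.4 -0.6]
[[-0.987 -0.157  0.015]
 [-0.157  0.988  0.002]
 [-0.015 -0.    -1.   ]]
j [ 0.699  0.258 -0.182  1.119 -0.008  0.541]
tool move [-0.0634 -0.3313] turn 0.246
```

Emit:
{"op": "send_rows", "data": {
  "moves": [
    [-0.01,-0.045,-0.02,0],
    [-0.01,-0.05,0,0],
    [-0.01,-0.05,0,0],
    [-0.01,-0.05,0,0],
    [-0.01,-0.05,0,0],
    [-0.01,-0.05,0,0],
    [-0.008,-0.036,0,0],
    [0,0,0,0.123],
    [0,0,0,0.123],
    [0,0,0,0]
  ]
}}

```text
time_s: 35.9
tcp_pos: [0.5663, 0.0464, 0.1062]
ee_rot: [0.001, 0.047, 0.999, 0.0]
contact_force: [0.1, -0.1, -1.2]
finger_gap: 0.0357
```

```bash
python3 - <<'E'
from h import *
to(.5677,.056,-.088); p=pic("wrist"); cv2.imwrite("pics/w8.png",p["color"])
E
```

```text
t 35.9 tcp [0.5663 0.0464 0.1062] gap 0.0357 F [ 0.1 -0.1 -1.2]
[[-0.996  0.093  0.002]
 [ 0.093  0.996 -0.   ]
 [-0.002  0.    -1.   ]]
j [ 0.082  0.233 -0.186  1.15  -0.     0.175]
tool move [-0.0005  0.0097] turn -0.006
```

View pics/w8.png

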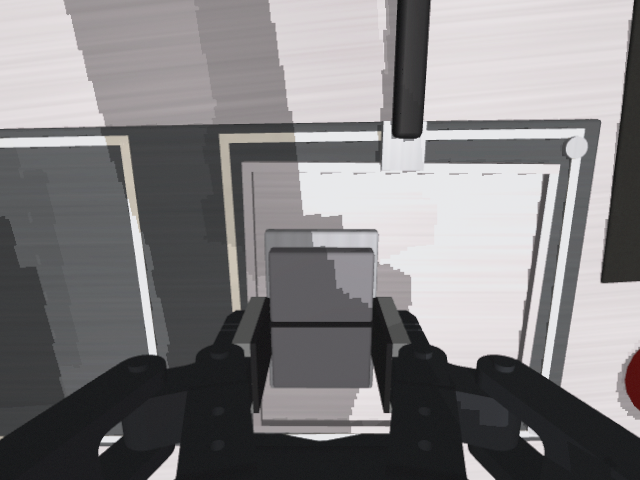

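The pad is held over the tray. The tray's inner edges are at columns 254 and 547, and the outline is visible all round. Next I place it.

Emit:
{"op": "send_rows", "data": {
  "moves": [
    [0,0.009,0.03,0],
    [0,0,0.04,0],
    [0,0,0.02,0],
    [0,0,0.005,0],
    [0,0,0,0],
    [0,0,0,0],
    [0,0,0,0],
    [0,0,0,0],
    [0,0,0,0],
    [0,0,0,0]
  ]
}}

```text
time_s: 37.2
tcp_pos: [0.5678, 0.0576, 0.0124]
ee_rot: [0.003, 0.038, 0.999, 0.0]
contact_force: [-1.0, -0.1, 0.2]
finger_gap: 0.0357
```

```bash
python3 - <<'E'
from h import *
to(.5677,.056,-.088)
E
```

```text
t 37.2 tcp [0.5678 0.0576 0.0124] gap 0.0357 F [-1.  -0.1  0.2]
[[-0.997  0.076  0.006]
 [ 0.076  0.997 -0.   ]
 [-0.006  0.    -1.   ]]
j [ 0.101  0.294 -0.323  0.948 -0.001  0.177]
tool move [ 0.     -0.0016] turn 0.012
```

Emit:
{"op": "send_rows", "data": {
  "moves": [
    [0,0,0.001,0],
    [0,0,0,0],
    [0,0,0,0],
    [0,0,0,0],
    [0,0,-0.01,0],
    [0,0,-0.04,0],
    [0,0,-0.04,0],
    [0.009,0.044,0,0.02],
    [0.01,0.045,0,0.02],
    [0.01,0.045,0,0.01]
  ],
  "claw": 0.4
}}

```text
time_s: 38.45
tcp_pos: [0.553, 0.1944, 0.1091]
ee_rot: [0.005, 0.067, 0.998, 0.001]
contact_force: [0.7, -0.1, 0.2]
finger_gap: 0.0511
```

Emit:
{"op": "send_rows", "data": {
  "moves": [
    [0.01,0.045,0,0],
    [0.01,0.04,0,0],
    [0,0,0,0],
    [0,0,0,0],
    [0,0,0,0],
    [0,0,0,0],
    [0,0,0,0],
    [0,0,0,0],
    [0,0,0,0],
    [0,0,0,0]
  ],
  "claw": 0.2
}}

```text
time_s: 39.7
tcp_pos: [0.5449, 0.2837, 0.1129]
ee_rot: [0.007, 0.067, 0.998, 0.002]
contact_force: [-0.6, -0.6, -0.2]
finger_gap: 0.0682
```

```bash
python3 - <<'E'
from h import *
to(.537,.280,-.129); p=pic("wrist"); cv2.imwrite("pics/w9.png",p["color"]); rect("pad1",p,.015); pt("pad1",p,.009)
E
```

```text
t 39.7 tcp [0.5449 0.2837 0.1129] gap 0.0682 F [-0.6 -0.6 -0.2]
[[-0.991  0.134  0.014]
 [ 0.134  0.991  0.002]
 [-0.014  0.004 -1.   ]]
j [ 0.482  0.305 -0.076  1.176 -0.004  0.617]
tool move [ 0.0073 -0.0047] turn -0.006
pad1 p=0.91 c [536.9 280.7] size [36.7 59.2] ang 82.6 col [147. 142. 144.]
pad1 p=0.62 c [537.4 375.3] size [58.6 38.9] ang 4.0 col [165. 160. 162.]
pad1 p=0.56 c [561.   94.3] size [25.  64.3] ang 70.1 col [137. 133. 134.]
pad1 p=0.72 uv [317. 230.] xyz [0.5371 0.2812 0.009 ]
pad1 p=0.71 uv [477. 212.] xyz [0.5391 0.3762 0.009 ]
```

View pics/w9.png

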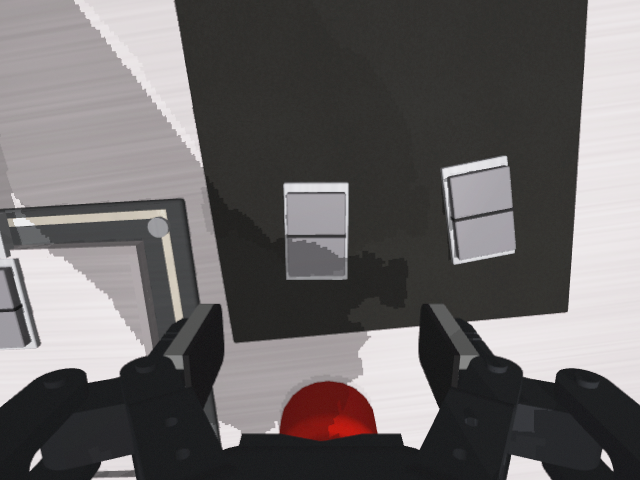

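The picture shows the next pad at (317,230), the third at (479,212), and the placed pad at the left edge, around (15,305). The jar at (328,410) is clear. I check the placed pad's position before going on.

```bash
python3 - <<'E'
from h import *
p=pic("wrist"); print(onz(p,[(35,346),(15,258),(20,308)],.022))
print(proj(p,[[.5627,.0565+.019,.022],[.5627,.0565,.025]]))
t=pic("top"); c=cv2.resize(t["color"][180:300,200:350],None,fx=5,fy=5,interpolation=2); cv2.imwrite("pics/t9.png",c); rect("tray",t,.019)
E
```

```text
[[0.58323732 0.10094261 0.022     ]
 [0.52697594 0.10773713 0.022     ]
 [0.55755613 0.10020985 0.022     ]]
[[-16.17668746 320.74225872]
 [-49.85992607 326.76686883]]
tray p=0.62 c [550.   82.3] size [175.1 282.3] ang 84.3 col [123. 119. 120.]
```

View pics/t9.png

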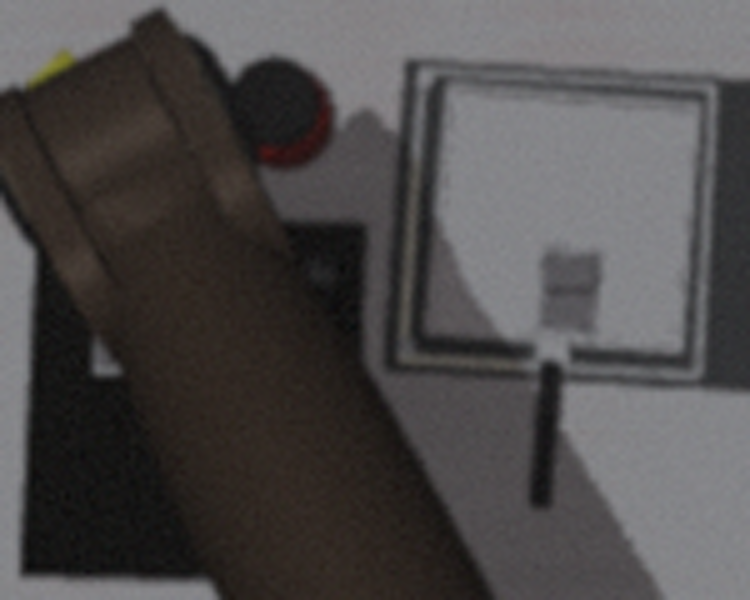

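The placed pad sits flat but has been knocked about 25 mm in +y. It now lies mid-tray near the handle side, still flat and inside. I put the other two in the far row.

Emit:
{"op": "send_rows", "data": {
  "moves": [
    [0.008,-0.003,0.03,0],
    [0.002,0,0.04,0],
    [0.002,0,0.03,0],
    [0,0,0.014,0],
    [0,0,0,0],
    [0,0,0,0],
    [0,0,0,0],
    [0,0,0,0],
    [0,0,0,0],
    [0,0,0,0]
  ]
}}

```text
time_s: 41.25
tcp_pos: [0.5379, 0.285, 0.0016]
ee_rot: [0.011, 0.067, 0.998, 0.004]
contact_force: [0.0, -0.0, 0.7]
finger_gap: 0.0687
```

```bash
python3 - <<'E'
from h import *
to(.537,.281,-.129)
t=pic("top"); print(onz(t,[(314.2,238.4)],.025)); pt("pad1",t,.019)
E
```

```text
t 41.25 tcp [0.5379 0.285  0.0016] gap 0.0687 F [ 0.  -0.   0.7]
[[-0.991  0.134  0.023]
 [ 0.134  0.991  0.007]
 [-0.022  0.01  -1.   ]]
j [ 0.489  0.354 -0.264  0.928 -0.005  0.624]
tool move [ 0.0004 -0.004 ] turn -0.005
[[0.55224315 0.07495905 0.025     ]]
pad1 p=0.77 uv [215. 199.] xyz [0.6907 0.4008 0.019 ]
pad1 p=0.66 uv [312. 236.] xyz [0.563  0.0834 0.019 ]
pad1 p=0.58 uv [170. 263.] xyz [0.4825 0.546  0.019 ]
pad1 p=0.53 uv [160. 289.] xyz [0.3968 0.5766 0.019 ]
pad1 p=0.47 uv [224. 246.] xyz [0.5328 0.3725 0.019 ]
```

Emit:
{"op": "send_rows", "data": {
  "moves": [
    [0,-0.003,0,0],
    [0,0,0,0],
    [0,0,0,0],
    [0,0,0,0],
    [0,0,0,0],
    [0,0,0,0],
    [0,0,0,0],
    [0,0,-0.02,0],
    [0,0,-0.04,0],
    [0,0,-0.04,0]
  ],
  "claw": 0.75
}}

```text
time_s: 42.6
tcp_pos: [0.5324, 0.2789, 0.0996]
ee_rot: [0.008, 0.067, 0.998, 0.001]
contact_force: [1.4, 1.0, -0.5]
finger_gap: 0.0358
```

```bash
python3 - <<'E'
from h import *
to(.641,.049,-.085)
E
```

```text
t 42.6 tcp [0.5324 0.2789 0.0996] gap 0.0358 F [ 1.4  1.  -0.5]
[[-0.991  0.134  0.015]
 [ 0.134  0.991  0.001]
 [-0.015  0.003 -1.   ]]
j [ 0.486  0.286 -0.131  1.139 -0.006  0.62 ]
tool move [-0.1385 -0.2133] turn -0.05
```

Emit:
{"op": "send_rows", "data": {
  "moves": [
    [-0.005,-0.04,0,0],
    [-0.01,-0.045,0,0],
    [-0.03,-0.045,0,0],
    [-0.03,-0.045,0,-0.025],
    [-0.03,-0.034,0,-0.025],
    [-0.032,0,0,0],
    [0,0,0,0],
    [0,0,0,0],
    [0,0,0,0],
    [0,0,0,0]
  ]
}}

```text
time_s: 43.85
tcp_pos: [0.6433, 0.052, 0.1026]
ee_rot: [0.008, 0.04, 0.999, 0.003]
contact_force: [-1.3, -0.4, -1.0]
finger_gap: 0.0352
```

```bash
python3 - <<'E'
from h import *
to(.641,.049,-.085)
E
```

```text
t 43.85 tcp [0.6433 0.052  0.1026] gap 0.0352 F [-1.3 -0.4 -1. ]
[[-0.997  0.079  0.017]
 [ 0.079  0.997  0.005]
 [-0.017  0.006 -1.   ]]
j [ 0.079  0.364 -0.017  1.172  0.004  0.158]
tool move [ 0.0021 -0.0032] turn 0.006
```

Emit:
{"op": "send_rows", "data": {
  "moves": [
    [0.004,-0.003,0.03,0],
    [0,0,0.04,0],
    [0,0,0.018,0],
    [0,0,0.002,0],
    [0,0,0,0],
    [0,0,0,0],
    [0,0,0,0],
    [0,0,0,0],
    [0,0,0,0],
    [0,0,0,0]
  ]
}}

```text
time_s: 45.1
tcp_pos: [0.6419, 0.0523, 0.0165]
ee_rot: [0.013, 0.038, 0.999, 0.004]
contact_force: [0.3, 0.2, -0.6]
finger_gap: 0.0357
```

```bash
python3 - <<'E'
from h import *
to(.641,.049,-.085)
E
```

```text
t 45.1 tcp [0.6419 0.0523 0.0165] gap 0.0357 F [ 0.3  0.2 -0.6]
[[-0.997  0.075  0.026]
 [ 0.076  0.997  0.006]
 [-0.025  0.008 -1.   ]]
j [ 0.079  0.402 -0.159  0.984  0.004  0.155]
tool move [ 0.0007 -0.0033] turn 0.009
```

Emit:
{"op": "send_rows", "data": {
  "moves": [
    [0,-0.002,0.004,0],
    [0,0,0.001,0],
    [0,0,0,0],
    [0,0,0,0],
    [0,0,0,0],
    [0,0,0,0],
    [0,0,-0.01,0],
    [0,0,-0.03,0],
    [0,0,-0.04,0],
    [0,0,-0.03,0]
  ]
}}

```text
time_s: 46.35
tcp_pos: [0.6369, 0.049, 0.1226]
ee_rot: [0.01, 0.038, 0.999, 0.003]
contact_force: [0.7, -0.3, -1.0]
finger_gap: 0.0361
```

I left the claw value out, so the pad is still held. I lower it again and release.

Emit:
{"op": "send_rows", "data": {
  "moves": [
    [-0.002,0,0.04,0],
    [0,0,0.045,0],
    [0,0,0.02,0],
    [0,0,0.004,0],
    [0,0,0,0],
    [0,0,0,0],
    [0,0,0,0],
    [0,0,0,0],
    [0,0,0,0],
    [0,0,0,0]
  ]
}}

```text
time_s: 47.6
tcp_pos: [0.648, 0.0493, 0.0224]
ee_rot: [0.018, 0.038, 0.999, 0.004]
contact_force: [-0.3, 0.3, -0.4]
finger_gap: 0.0357
```

```bash
python3 - <<'E'
from h import *
to(.641,.049,-.085)
E
```

```text
t 47.6 tcp [0.648  0.0493 0.0224] gap 0.0357 F [-0.3  0.3 -0.4]
[[-0.996  0.076  0.037]
 [ 0.076  0.997  0.006]
 [-0.036  0.009 -0.999]]
j [ 0.075  0.4   -0.148  0.986  0.003  0.151]
tool move [ 0.007  -0.0008] turn 0.009
```

Emit:
{"op": "send_rows", "data": {
  "moves": [
    [0.004,0,0.004,0],
    [0.003,0,0.004,0],
    [0,0,0.003,0],
    [0,0,0,0],
    [0,0,0,0],
    [0,0,0,0],
    [0,0,0,0],
    [0,0,0,0],
    [0,0,0,0],
    [0,0,0,0]
  ]
}}

```text
time_s: 48.85
tcp_pos: [0.6407, 0.0499, 0.0126]
ee_rot: [0.019, 0.038, 0.999, 0.004]
contact_force: [-0.7, -1.0, 2.1]
finger_gap: 0.0355
```

Emit:
{"op": "send_rows", "data": {
  "moves": [
    [0,0,0,0],
    [0,0,0,0],
    [0,0,0,0],
    [0,0,0,0],
    [0,0,0,0],
    [0,0,-0.01,0],
    [0,0,-0.04,0],
    [0,0,-0.04,0],
    [0,0,-0.02,0],
    [0,0,0,0]
  ],
  "claw": 0.4
}}

```text
time_s: 50.1
tcp_pos: [0.6363, 0.0493, 0.1276]
ee_rot: [0.019, 0.038, 0.999, 0.004]
contact_force: [-0.3, -0.1, 0.2]
finger_gap: 0.0515
```

```bash
python3 - <<'E'
from h import *
to(.539,.376,.07)
E
```

```text
t 50.1 tcp [0.6363 0.0493 0.1276] gap 0.0515 F [-0.3 -0.1  0.2]
[[-0.996  0.076  0.038]
 [ 0.076  0.997  0.006]
 [-0.038  0.009 -0.999]]
j [ 0.076  0.324 -0.018  1.19   0.003  0.152]
tool move [0.1219 0.3184] turn -0.146
```

Emit:
{"op": "send_rows", "data": {
  "moves": [
    [0.04,0.02,0,0],
    [0.04,0.04,0,0],
    [0.03,0.045,0,0],
    [0.012,0.045,0,0],
    [0,0.045,0,0],
    [0,0.045,0,0],
    [0,0.045,0,0],
    [0,0.033,0,-0.075],
    [0,0,0,-0.075],
    [0,0,0,0]
  ],
  "claw": 0.2
}}

```text
time_s: 51.35
tcp_pos: [0.5324, 0.3837, 0.1148]
ee_rot: [0.015, -0.038, 0.999, -0.0]
contact_force: [-0.0, -0.0, -1.3]
finger_gap: 0.0686
```

```bash
python3 - <<'E'
from h import *
to(.539,.376,.07); p=pic("wrist"); cv2.imwrite("pics/w10.png",p["color"]); rect("pad1",p,.015); pt("pad1",p,.009)
t=pic("top"); cv2.imwrite("pics/t10.png",cv2.resize(t["color"][180:300,200:350],None,fx=5,fy=5,interpolation=2))
E
```

```text
t 51.35 tcp [0.5324 0.3837 0.1148] gap 0.0686 F [-0.  -0.  -1.3]
[[-0.997 -0.076  0.029]
 [-0.076  0.997  0.   ]
 [-0.029 -0.002 -1.   ]]
j [ 0.632  0.375  0.025  1.198 -0.017  0.556]
tool move [-0.006  -0.0082] turn 0.006
pad1 p=0.94 c [669.1 398.6] size [23.8 34.3] ang 41.9 col [ 17. 172. 186.]
pad1 p=0.87 c [487.2 543.6] size [54.  36.3] ang 81.1 col [ 13. 205. 211.]
pad1 p=0.67 c [536.7 377.8] size [58.3 36.8] ang 3.8 col [132. 128. 129.]
pad1 p=0.61 c [711.1 247.2] size [20.6 31.1] ang 5.1 col [41. 39. 40.]
pad1 p=0.85 uv [616. 189.] xyz [0.4891 0.5518 0.009 ]
pad1 p=0.76 uv [310. 248.] xyz [0.5388 0.3763 0.009 ]
```

View pics/t10.png

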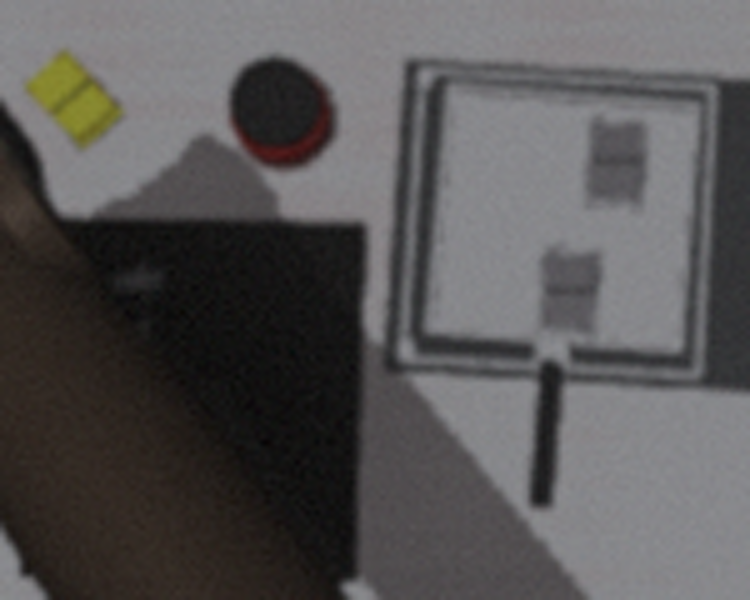

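The top crop shows two pads lying flat in the tray at (617,160) and (571,292), with the space at (517,160) free for the third.

Emit:
{"op": "send_rows", "data": {
  "moves": [
    [-0.004,-0.008,0.02,0],
    [0,0,0.025,0],
    [0,0,0.025,0],
    [0,0,0.025,0],
    [0,0,0.012,0],
    [0,0,0.004,0],
    [0,0,0,0],
    [0,0,0,0],
    [0,0,0,0],
    [0,0,0,0]
  ]
}}

```text
time_s: 52.8
tcp_pos: [0.5449, 0.3737, 0.008]
ee_rot: [0.019, -0.033, 0.999, 0.002]
contact_force: [0.1, 0.6, 0.0]
finger_gap: 0.0683
```

```bash
python3 - <<'E'
from h import *
to(.539,.3765,.07)
E
```

```text
t 52.8 tcp [0.5449 0.3737 0.008 ] gap 0.0683 F [0.1 0.6 0. ]
[[-0.997 -0.066  0.038]
 [-0.066  0.998  0.006]
 [-0.039  0.004 -0.999]]
j [ 0.609  0.43  -0.136  0.969 -0.017  0.542]
tool move [0.0057 0.0032] turn -0.004
```

Emit:
{"op": "send_rows", "data": {
  "moves": [
    [0.005,0.002,0.003,0],
    [0,0,0.003,0],
    [0,0,0.001,0],
    [0,0,0,0],
    [0,0,0,0],
    [0,0,0,0],
    [0,0,0,0],
    [0,0,0,0],
    [0,0,0,0],
    [0,0,0,0]
  ]
}}

```text
time_s: 54.05
tcp_pos: [0.5397, 0.3756, 0.0006]
ee_rot: [0.019, -0.033, 0.999, 0.003]
contact_force: [0.2, -0.4, 0.4]
finger_gap: 0.0683
```

Emit:
{"op": "send_rows", "data": {
  "moves": [
    [0,0,0,0],
    [0,0,0,0],
    [0,0,0,0],
    [0,0,0,0],
    [0,0,0,0],
    [0,0,0,0],
    [0,0,0,0],
    [0,0,-0.02,0],
    [0,0,-0.04,0],
    [0,0,-0.04,0]
  ],
  "claw": 0.75
}}

```text
time_s: 55.3
tcp_pos: [0.5338, 0.3732, 0.0992]
ee_rot: [0.016, -0.033, 0.999, 0.0]
contact_force: [-0.2, -0.4, -0.7]
finger_gap: 0.0357
```

```bash
python3 - <<'E'
from h import *
to(.6464,.1174,-.085)
E
```

```text
t 55.3 tcp [0.5338 0.3732 0.0992] gap 0.0357 F [-0.2 -0.4 -0.7]
[[-0.997 -0.066  0.032]
 [-0.066  0.998  0.001]
 [-0.032 -0.001 -0.999]]
j [ 0.618  0.368 -0.019  1.157 -0.018  0.552]
tool move [-0.0955 -0.2627] turn 0.151
```

Emit:
{"op": "send_rows", "data": {
  "moves": [
    [0,-0.04,-0.02,0],
    [0,-0.045,0,0],
    [-0.005,-0.045,0,0],
    [-0.02,-0.045,0,0],
    [-0.02,-0.045,0,0],
    [-0.025,-0.04,0,0],
    [-0.026,0,0,0.075],
    [0,0,0,0.075],
    [0,0,0,0],
    [0,0,0,0]
  ]
}}

```text
time_s: 56.55
tcp_pos: [0.65, 0.1138, 0.1247]
ee_rot: [0.017, 0.043, 0.999, 0.003]
contact_force: [-0.3, -0.2, -0.3]
finger_gap: 0.0352
```

```bash
python3 - <<'E'
from h import *
to(.6464,.1174,-.085)
E
```

```text
t 56.55 tcp [0.65   0.1138 0.1247] gap 0.0352 F [-0.3 -0.2 -0.3]
[[-0.996  0.085  0.035]
 [ 0.085  0.996  0.005]
 [-0.035  0.008 -0.999]]
j [ 1.740e-01  3.690e-01  3.800e-02  1.205e+00 -1.000e-03  2.590e-01]
tool move [0.0039 0.0033] turn -0.0
```

Emit:
{"op": "send_rows", "data": {
  "moves": [
    [0.006,0.003,0.02,0],
    [0.002,0,0.025,0],
    [0,0,0.025,0],
    [0,0,0.025,0],
    [0,0,0.01,0],
    [0,0,0.003,0],
    [0,0,0,0],
    [0,0,0,0],
    [0,0,0,0],
    [0,0,0,0]
  ]
}}

```text
time_s: 57.8
tcp_pos: [0.6467, 0.121, 0.0185]
ee_rot: [0.021, 0.038, 0.999, 0.004]
contact_force: [-0.1, 0.2, -1.0]
finger_gap: 0.0357
```

```bash
python3 - <<'E'
from h import *
to(.6464,.1174,-.085)
E
```

```text
t 57.8 tcp [0.6467 0.121  0.0185] gap 0.0357 F [-0.1  0.2 -1. ]
[[-0.996  0.075  0.042]
 [ 0.076  0.997  0.007]
 [-0.041  0.01  -0.999]]
j [ 0.185  0.412 -0.139  0.977 -0.001  0.261]
tool move [-0.     -0.0036] turn 0.009
```

Emit:
{"op": "send_rows", "data": {
  "moves": [
    [0,-0.004,0.003,0],
    [0,0,0.003,0],
    [0,0,0.001,0],
    [0,0,0,0],
    [0,0,0,0],
    [0,0,0,0],
    [0,0,0,0],
    [0,0,0,0],
    [0,0,0,0],
    [0,0,0,0]
  ]
}}

```text
time_s: 59.05
tcp_pos: [0.647, 0.1167, 0.0127]
ee_rot: [0.022, 0.038, 0.999, 0.005]
contact_force: [-1.0, -0.1, 1.6]
finger_gap: 0.0355
```

Emit:
{"op": "send_rows", "data": {
  "moves": [
    [0,0,0,0],
    [0,0,0,0],
    [0,0,0,0],
    [0,0,0,0],
    [0,0,0,0],
    [0,0,-0.01,0],
    [0,0,-0.05,0],
    [0,0,-0.06,0],
    [0,0,-0.06,0],
    [0.02,0,-0.06,0]
  ],
  "claw": 0.4
}}

```text
time_s: 60.3
tcp_pos: [0.6154, 0.1157, 0.2514]
ee_rot: [0.017, 0.038, 0.999, 0.003]
contact_force: [1.2, 0.1, 0.5]
finger_gap: 0.0512
```

```bash
python3 - <<'E'
from h import *
to(.4465,.1009,-.085); p=pic("wrist"); cv2.imwrite("pics/w11.png",p["color"]); rect("pad1",p,.025);rect("tray",p,.019)
E
```

```text
t 60.3 tcp [0.6154 0.1157 0.2514] gap 0.0512 F [1.2 0.1 0.5]
[[-0.996  0.076  0.034]
 [ 0.076  0.997  0.006]
 [-0.034  0.008 -0.999]]
j [ 1.860e-01  2.950e-01  2.140e-01  1.455e+00 -1.000e-03  2.630e-01]
tool move [ 0.1671 -0.0276] turn 0.008
pad1 p=0.83 c [555.4  81.5] size [37.3 58.8] ang 84.7 col [140. 136. 138.]
pad1 p=0.83 c [687.3 395.1] size [61.3 37.3] ang 41.7 col [ 14. 193. 201.]
tray p=0.59 c [574.6  87.3] size [169.9 234.5] ang 84.4 col [186. 184. 188.]
```

View pics/w11.png

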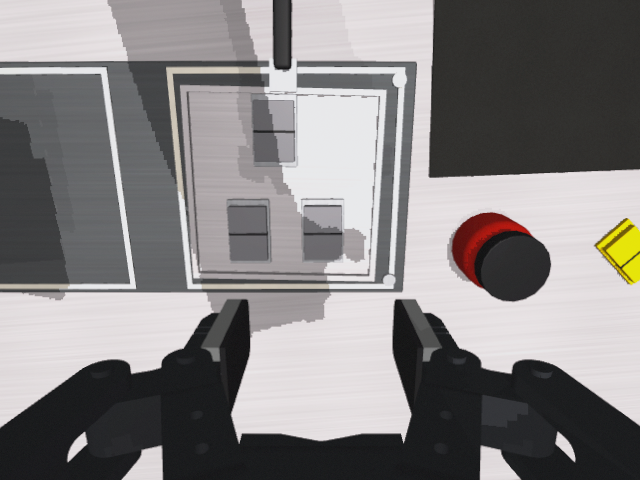

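The wrist view shows all three pads flat and apart in the tray, at (274,130), (248,232) and (323,232), with the tray inside the outline. Next I take the handle.

Emit:
{"op": "send_rows", "data": {
  "moves": [
    [0.04,-0.007,0,0],
    [0.045,-0.007,0,0],
    [0.045,-0.007,0.02,0],
    [0.04,-0.007,0.03,0.008],
    [0.005,0,0.04,0],
    [0,0,0.04,0],
    [0,0,0.03,0],
    [0,0,0.02,0],
    [0,0,0,0],
    [0,0,0,0]
  ],
  "claw": 0.3
}}

```text
time_s: 61.7
tcp_pos: [0.4369, 0.1009, 0.0544]
ee_rot: [0.016, 0.042, 0.999, 0.003]
contact_force: [0.7, 0.5, 0.6]
finger_gap: 0.0598
```

```bash
python3 - <<'E'
from h import *
to(.4465,.1009,-.088); p=pic("wrist"); cv2.imwrite("pics/w12.png",p["color"])
print(proj(p,[[.4465,.1009,.035],[.4465-.0335*.996,.1009+.0335*.088,.035]])); g=cv2.cvtColor(p["color"],6)
for v in range(150,330,20):
    d=np.where(g[v,230:410]<45)[0]; print(v,230+d.min() if len(d) else None,230+d.max() if len(d) else None)
E
```

```text
t 61.7 tcp [0.4369 0.1009 0.0544] gap 0.0598 F [0.7 0.5 0.6]
[[-0.996  0.084  0.033]
 [ 0.084  0.996  0.005]
 [-0.032  0.008 -0.999]]
j [ 0.229  0.021 -0.551  0.967 -0.003  0.313]
tool move [-0.0095  0.0008] turn 0.004
[[325.79220287 318.6632088 ]
 [326.49280037 241.22160109]]
150 None None
170 None None
190 None None
210 None None
230 None None
250 308 340
270 307 340
290 307 339
310 230 409
```

Emit:
{"op": "send_rows", "data": {
  "moves": [
    [-0.008,0,0.01,0],
    [0,0,0.015,0],
    [0,0,0.015,0],
    [0,0,0.004,0],
    [0,0,0,0],
    [0,0,0,0],
    [0,0,0,0],
    [0,0,0,0],
    [0,0,0,0],
    [0,0,0,0]
  ]
}}

```text
time_s: 63.0
tcp_pos: [0.4496, 0.1009, 0.0105]
ee_rot: [0.019, 0.042, 0.999, 0.004]
contact_force: [0.1, 1.5, 0.8]
finger_gap: 0.0599
```

Emit:
{"op": "send_rows", "data": {
  "moves": [
    [0,0,0,0],
    [0,0,0,0],
    [0,0,0,0],
    [0,0,0,0],
    [0,0,0,0],
    [0,0,0,0],
    [0,0,0,0],
    [0,0,0,0],
    [0,0,0,0],
    [0,0,0,0]
  ],
  "claw": 0.95
}}

```text
time_s: 64.25
tcp_pos: [0.4496, 0.1007, 0.0107]
ee_rot: [0.019, 0.043, 0.999, 0.004]
contact_force: [-1.2, 0.0, 1.0]
finger_gap: 0.0129
```

```bash
python3 - <<'E'
from h import *
to(.4465,.1009,-.088)
E
```

```text
t 64.25 tcp [0.4496 0.1007 0.0107] gap 0.0129 F [-1.2  0.   1. ]
[[-0.996  0.085  0.038]
 [ 0.086  0.996  0.006]
 [-0.037  0.009 -0.999]]
j [ 0.222  0.078 -0.596  0.859 -0.003  0.308]
tool move [ 0.0031 -0.0001] turn 0.002
```

Emit:
{"op": "send_rows", "data": {
  "moves": [
    [0,-0.006,0,0],
    [0,-0.01,-0.0001,0],
    [0,-0.014,-0.0001,0],
    [0,-0.018,-0.0002,0],
    [0,-0.018,-0.0002,0],
    [0,-0.018,-0.0002,0],
    [0,-0.018,-0.0002,0],
    [0,-0.014,-0.0001,0],
    [0,-0.01,-0.0001,0],
    [0,-0.005,0,0]
  ]
}}

```text
time_s: 65.5
tcp_pos: [0.4382, -0.0351, 0.0107]
ee_rot: [0.019, 0.039, 0.999, 0.007]
contact_force: [0.8, 4.9, 2.1]
finger_gap: 0.0126
```

```bash
python3 - <<'E'
from h import *
to(.4292,-.1493,-.078)
E
```

```text
t 65.5 tcp [ 0.4382 -0.0351  0.0107] gap 0.0126 F [0.8 4.9 2.1]
[[-0.996  0.077  0.04 ]
 [ 0.077  0.997  0.013]
 [-0.038  0.016 -0.999]]
j [-0.091  0.039 -0.637  0.856  0.017 -0.014]
tool move [ 1.000e-04 -1.145e-01] turn 0.001
```

Emit:
{"op": "send_rows", "data": {
  "moves": [
    [0,-0.008,0,0],
    [0,-0.014,-0.0001,0],
    [0,-0.017,-0.0002,0],
    [0,-0.017,-0.0002,0],
    [0,-0.017,-0.0002,0],
    [0,-0.016,-0.0002,0],
    [0,-0.012,-0.0001,0],
    [0,-0.006,0,0],
    [0,-0.002,0,0],
    [0,0,0,0]
  ]
}}

```text
time_s: 66.75
tcp_pos: [0.4306, -0.1452, 0.0106]
ee_rot: [0.02, 0.035, 0.999, 0.01]
contact_force: [0.2, 2.3, 1.3]
finger_gap: 0.0128
```

```bash
python3 - <<'E'
from h import *
to(.4292,-.1493,-.078)
E
```

```text
t 66.75 tcp [ 0.4306 -0.1452  0.0106] gap 0.0128 F [0.2 2.3 1.3]
[[-0.997  0.07   0.041]
 [ 0.071  0.997  0.018]
 [-0.04   0.021 -0.999]]
j [-0.345  0.071 -0.604  0.864  0.031 -0.274]
tool move [ 0.0011 -0.0041] turn 0.007
```

Emit:
{"op": "send_rows", "data": {
  "moves": [
    [0,-0.003,0,0.005],
    [0.001,-0.002,0,0.003],
    [0,0,0,0],
    [0,0,0,0],
    [0,0,0,0],
    [0,0,0,0],
    [0,0,0,0],
    [0,0,0,0],
    [0,0,0,0],
    [0,0,0,0]
  ]
}}

```text
time_s: 68.0
tcp_pos: [0.4297, -0.1497, 0.0107]
ee_rot: [0.02, 0.039, 0.999, 0.009]
contact_force: [0.4, 3.1, 2.8]
finger_gap: 0.0127
```

Emit:
{"op": "send_rows", "data": {
  "moves": [
    [0,0,0,0],
    [0,0,0,0],
    [0,0,0,0],
    [0,0,0,0],
    [0,0,0,0],
    [0,0,-0.01,0],
    [0.01,0,-0.04,0],
    [0.01,0,-0.05,0],
    [0.01,0,-0.04,0],
    [0,0,0,0]
  ],
  "claw": 0.3
}}

```text
time_s: 69.25
tcp_pos: [0.3917, -0.1505, 0.1552]
ee_rot: [0.019, 0.041, 0.999, 0.008]
contact_force: [0.2, -1.1, -0.2]
finger_gap: 0.0596
```

```bash
python3 - <<'E'
from h import *
to(.4292,-.1493,-.078); p=pic("wrist"); cv2.imwrite("pics/w13.png",p["color"])
O=np.array([.5852,-.1615])
# predicted tray rim & outline corners drawn
im=p["color"].copy()
for (h,z,c) in ((.095,.008,(0,0,255)),(.085,.019,(0,255,0))):
    P=[[*(O+a*h*ex+b*h*ey),z] for a,b in((-1,-1),(-1,1),(1,1),(1,-1))]
    q=proj(p,P); print(q); cv2.polylines(im,[q[:2].astype(int)],False,c,1)
cv2.imwrite("pics/w13.png",im)
E
```

```text
t 69.25 tcp [ 0.3917 -0.1505  0.1552] gap 0.0596 F [ 0.2 -1.1 -0.2]
[[-0.996  0.081  0.039]
 [ 0.081  0.997  0.015]
 [-0.038  0.018 -0.999]]
j [-0.387 -0.087 -0.425  1.203  0.028 -0.305]
tool move [-0.0373  0.0042] turn -0.004
[[200.0377713  346.75333678]
 [448.28168231 343.78423828]
 [429.04507968 527.51548734]
 [219.40946285 531.56059252]]
[[211.01947538 366.24888612]
 [438.29580322 363.34929549]
 [421.84572244 530.9507632 ]
 [227.42502494 534.7312138 ]]
```

View pics/w13.png

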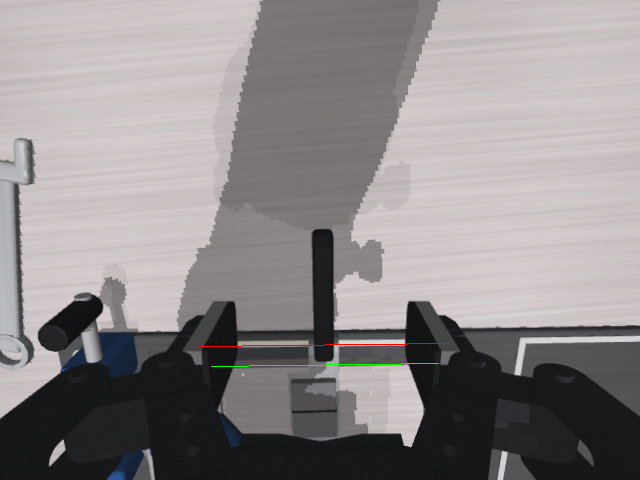

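The wrist view shows the handle at column 322 with its tip at row 230. The tray's near rim lies parallel to the outline on the predicted green line, and the knob is at (85,310).

```bash
python3 - <<'E'
from h import *
p=pic("wrist"); O=np.array([.5852,-.1615]); g=cv2.cvtColor(p["color"],6)
w=[]
for v in range(240,330,10):
    d=np.where(g[v,290:360]<45)[0]; w.append((290+d.mean(),v))
X=onz(p,w,.03)[:,:2]; yp=(X-O)@ey; xp=(X-O)@ex; f=np.polyfit(xp,yp,1); print("handle yaw rel",f[0],"y at tray centre",f[1], "y at -.145",np.polyval(f,-.145))
t=onz(p,[(322,229.5)],.03)[0,:2]; print("tip x_p (want -.193)",(t-O)@ex)
print("knob",proj(p,[[*(O-.145*ex-.155*ey),.082]]), O-.145*ex-.155*ey)
E
```

```text
handle yaw rel 0.00974014303199838 y at tray centre -0.0003784392248363402 y at -.145 -0.0017907599644761052
tip x_p (want -.193) -0.19405200041745427
knob [[ 49.70442832 341.49822921]] [ 0.42856312 -0.30473019]
```

Emit:
{"op": "send_rows", "data": {
  "moves": [
    [-0.01,-0.03,0,0],
    [-0.01,-0.04,0,0],
    [-0.01,-0.04,0,0],
    [-0.01,-0.03,0,0],
    [-0.008,-0.01,0,0],
    [0,0,0,0],
    [0,0,0,0],
    [0,0,0,0],
    [0,0,0,0],
    [0,0,0,0]
  ]
}}

```text
time_s: 70.6
tcp_pos: [0.4247, -0.3015, 0.1413]
ee_rot: [0.011, 0.038, 0.999, 0.014]
contact_force: [0.4, 1.0, -0.2]
finger_gap: 0.0598
```

```bash
python3 - <<'E'
from h import *
to(.4286,-.3047,-.078); p=pic("wrist"); cv2.imwrite("pics/w14.png",p["color"])
g=cv2.cvtColor(p["color"],6); print("pred top",proj(p,[[.4286,-.3047,.082]]),"bottom",proj(p,[[.4286,-.3047,.038]]))
pt("catch_knob",p,.07)
for d in ctrl.cut_out("catch_knob",p)[:2]: print(d["p"],d["box"])
E
```

```text
t 70.6 tcp [ 0.4247 -0.3015  0.1413] gap 0.0598 F [ 0.4  1.  -0.2]
[[-0.997  0.075  0.023]
 [ 0.076  0.997  0.026]
 [-0.021  0.028 -0.999]]
j [-0.637  0.131 -0.232  1.205  0.035 -0.562]
tool move [-0.0041 -0.0029] turn 0.002
pred top [[314.59046922 273.17982128]] bottom [[313.51914579 247.45076336]]
catch_knob p=0.91 uv [313. 264.] xyz [ 0.4277 -0.3052  0.07  ]
0.82 [295.4, 232.5, 331.2, 421.7]
```

View pics/w14.png

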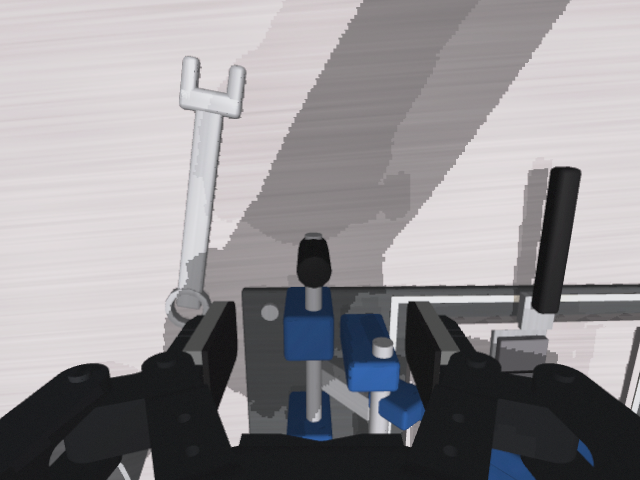

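The knob at (313,264) agrees with the geometry. I descend, grip it and draw it out.

Emit:
{"op": "send_rows", "data": {
  "moves": [
    [-0.002,-0.005,0.02,0],
    [0,0,0.025,0],
    [0,0,0.025,0],
    [0,0,0.015,0],
    [0,0,0,0],
    [0,0,0,0],
    [0,0,0,0],
    [0,0,0,0],
    [0,0,0,0],
    [0,0,0,0]
  ]
}}

```text
time_s: 72.0
tcp_pos: [0.4308, -0.3068, 0.0582]
ee_rot: [0.014, 0.038, 0.999, 0.011]
contact_force: [-0.1, 0.5, -0.2]
finger_gap: 0.0601
```

```bash
python3 - <<'E'
from h import *
to(.4286,-.3047,-.078)
E
```

```text
t 72.0 tcp [ 0.4308 -0.3068  0.0582] gap 0.0601 F [-0.1  0.5 -0.2]
[[-0.997  0.076  0.029]
 [ 0.076  0.997  0.022]
 [-0.028  0.024 -0.999]]
j [-0.638  0.182 -0.36   1.019  0.035 -0.562]
tool move [0.0023 0.0019] turn 0.002
```

Emit:
{"op": "send_rows", "data": {
  "moves": [
    [0.002,0.002,0.004,0],
    [0,0,0,0],
    [0,0,0,0],
    [0,0,0,0],
    [0,0,0,0],
    [0,0,0,0],
    [0,0,0,0],
    [0,0,0,0],
    [0,0,0,0],
    [0,0,0,0]
  ],
  "claw": 0.9
}}

```text
time_s: 73.25
tcp_pos: [0.429, -0.3034, 0.0542]
ee_rot: [0.014, 0.038, 0.999, 0.012]
contact_force: [0.0, 2.0, 1.9]
finger_gap: 0.0161
```

Emit:
{"op": "send_rows", "data": {
  "moves": [
    [0.004,0,0,0],
    [0.006,0,0,0],
    [0.006,0,0,0],
    [0.006,0,0,0],
    [0.006,0,0,0],
    [0.003,0,0,0],
    [0,0,0,0],
    [0,0,0,0],
    [0,0,0,0],
    [0,0,0,0]
  ]
}}

```text
time_s: 74.5
tcp_pos: [0.3973, -0.301, 0.0542]
ee_rot: [0.016, 0.037, 0.999, 0.012]
contact_force: [2.1, 3.2, 3.4]
finger_gap: 0.0165
```

```bash
python3 - <<'E'
from h import *
to(.4286-.0319,-.3047+.0025,-.078)
E
```

```text
t 74.5 tcp [ 0.3973 -0.301   0.0542] gap 0.0165 F [2.1 3.2 3.4]
[[-0.997  0.074  0.033]
 [ 0.075  0.997  0.023]
 [-0.031  0.025 -0.999]]
j [-0.671  0.13  -0.432  0.998  0.038 -0.596]
tool move [ 0.0005 -0.0013] turn 0.003
```

Emit:
{"op": "send_rows", "data": {
  "moves": [
    [0.003,0,0,0],
    [0.003,0,0,0],
    [0.002,0,0,0],
    [0,0,0,0],
    [0,0,0,0],
    [0,0,0,0],
    [0,0,0,0],
    [0,0,0,0],
    [0,0,0,0],
    [0,0,0,0]
  ]
}}

```text
time_s: 75.75
tcp_pos: [0.3974, -0.301, 0.0542]
ee_rot: [0.024, 0.036, 0.999, 0.013]
contact_force: [2.9, 3.4, 2.9]
finger_gap: 0.0161
```

The catch is against its stop, fully drawn out. I release and rise, then find the bar's angle.

Emit:
{"op": "send_rows", "data": {
  "moves": [
    [0,0,0,0],
    [0,0,0,0],
    [0,0,0,0],
    [0,0,0,0],
    [0,0,-0.02,0],
    [0,0,-0.05,0],
    [0,0,-0.06,0],
    [0,0,-0.06,0],
    [0,0,-0.06,0],
    [0,0,-0.05,0]
  ],
  "claw": 0.4
}}

```text
time_s: 77.0
tcp_pos: [0.3798, -0.3073, 0.3567]
ee_rot: [0.018, 0.037, 0.999, 0.015]
contact_force: [-0.2, -1.0, 0.7]
finger_gap: 0.0511
```

```bash
python3 - <<'E'
from h import *
from scipy.optimize import minimize_scalar
st(); js(); O=np.array([.5852,-.1615]); 
def bar(a):
    y=-.115+.245*np.cos(a)+.005*np.sin(a); z=.063+.245*np.sin(a)-.005*np.cos(a); return np.array([*(O+y*ey),z])
for n in("top","scene"):
    p=pic(n)
    for d in ctrl.place_of("platen_grip",p)[:2]:
        uv=np.array(d["point"][::-1]); f=lambda a:np.linalg.norm(proj(p,[bar(a)])[0]-uv)
        r=minimize_scalar(f,bounds=(0,1.0),method="bounded"); print(n,d["p"],uv,r.x,r.fun,bar(r.x))
    pt("catch_knob",p,.07)
E
```

```text
t 77.0 tcp [ 0.3798 -0.3073  0.3567] gap 0.0511 F [-0.2 -1.   0.7]
[[-0.997  0.072  0.037]
 [ 0.074  0.997  0.029]
 [-0.035  0.032 -0.999]]
j [-0.708  0.083  0.189  1.668  0.046 -0.635]
top 0.9 [381.5 211.9] 0.902575318277614 0.32004500597935415 [ 0.58837328 -0.1208995   0.25220871]
top 0.25 [473.7 232.8] 0.9999940391390134 87.49745330479915 [ 0.58688174 -0.13998299  0.26645807]
catch_knob p=0.66 uv [435. 280.] xyz [ 0.4034 -0.3048  0.07  ]
scene 0.95 [276.6 139.5] 0.8759889432034179 1.9066344104485793 [ 0.58876091 -0.11593988  0.24800219]
catch_knob p=0.69 uv [242. 144.] xyz [ 0.5848 -0.3716  0.07  ]
catch_knob p=0.45 uv [310. 140.] xyz [ 0.3967 -0.2908  0.07  ]
catch_knob p=0.33 uv [291. 193.] xyz [ 0.5569 -0.108   0.07  ]
```

Emit:
{"op": "send_rows", "data": {
  "moves": [
    [-0.03,0.03,0,0],
    [-0.04,0.042,0,0],
    [-0.04,0.042,0,0],
    [-0.04,0.042,0,0],
    [-0.03,0.035,0,0],
    [-0.015,0.012,0,0],
    [0,0,0,0],
    [0,0,0,0],
    [0,0,0,0],
    [0,0,0,0]
  ],
  "claw": 1
}}

```text
time_s: 78.55
tcp_pos: [0.5906, -0.1141, 0.3505]
ee_rot: [0.004, 0.039, 0.999, 0.019]
contact_force: [-0.0, 0.5, 0.4]
finger_gap: 0.0001
```

```bash
python3 - <<'E'
from h import *
to(.588,-.113,-.078)
E
```

```text
t 78.55 tcp [ 0.5906 -0.1141  0.3505] gap 0.0001 F [-0.   0.5  0.4]
[[-0.997  0.078  0.01 ]
 [ 0.078  0.996  0.038]
 [-0.007  0.039 -0.999]]
j [-0.21   0.318  0.466  1.718  0.039 -0.132]
tool move [0.0026 0.0009] turn -0.0
```

Emit:
{"op": "send_rows", "data": {
  "moves": [
    [0,0,0.03,0],
    [0,0,0.03,0],
    [0,0,0.02,0],
    [0,0.005,0.01,0],
    [0,0.008,0.01,0],
    [0,0.008,0.01,0],
    [0,0.008,0.01,0],
    [0,0,0,0],
    [0,0,0,0],
    [0,0,0,0]
  ]
}}

```text
time_s: 79.8
tcp_pos: [0.5941, -0.0811, 0.2323]
ee_rot: [0.008, 0.041, 0.999, 0.018]
contact_force: [-0.2, -0.5, -0.3]
finger_gap: 0.0001
```

```bash
cat >> h.py <<'E'
O=np.array([.5852,-.1615])
def bs():
    T=st(); q=T[:2,3]-O; y=q@ey; x=q@ex; z=T[2,3]; print("tcp press x %.4f y %.4f z %.4f"%(x,y,z))
    a=np.arange(0,.95,.0005); yb=-.115+.245*np.cos(a)+.005*np.sin(a); zb=.063+.245*np.sin(a)-.005*np.cos(a)
    i=np.abs(zb+.007-z).argmin(); print("angle if touching",a[i],"bar y",yb[i])
E
python3 - <<'E'
from h import *
bs(); p=pic("wrist"); cv2.imwrite("pics/w15.png",p["color"])
E
```

```text
t 79.8 tcp [ 0.5941 -0.0811  0.2323] gap 0.0001 F [-0.2 -0.5 -0.3]
[[-0.997  0.081  0.018]
 [ 0.082  0.996  0.036]
 [-0.015  0.037 -0.999]]
tcp press x 0.0026 y 0.0808 z 0.2323
angle if touching 0.7445 bar y 0.06856758602354923
```

```bash
cat >> h.py <<'E'
from scipy.optimize import minimize_scalar
def barp(a):
    y=-.115+.245*np.cos(a)+.005*np.sin(a); z=.063+.245*np.sin(a)-.005*np.cos(a); return np.array([*(O+y*ey),z])
def ang():
  for n in("top","scene"):
    p=pic(n)
    for d in ctrl.place_of("platen_grip",p)[:1]:
        uv=np.array(d["point"][::-1]); f=lambda a:np.linalg.norm(proj(p,[barp(a)])[0]-uv)
        r=minimize_scalar(f,bounds=(0,1.0),method="bounded"); print(n,round(d["p"],2),uv,"a %.3f err %.1f"%(r.x,r.fun))
    cv2.imwrite("pics/%s_l.png"%n,p["color"])
E
python3 - <<'E'
from h import *
ang()
p=cv2.imread("pics/scene_l.png"); cv2.imwrite("pics/c15.png",np.hstack([cv2.resize(p[90:240,190:350],None,fx=2.5,fy=2.5),cv2.resize(cv2.imread("pics/w15.png"),(500,375))]))
E
```

```text
top 0.65 [237. 259.] a 0.000 err 115.7
scene 0.95 [275.1 136.8] a 0.905 err 1.3
```

View pics/c15.png

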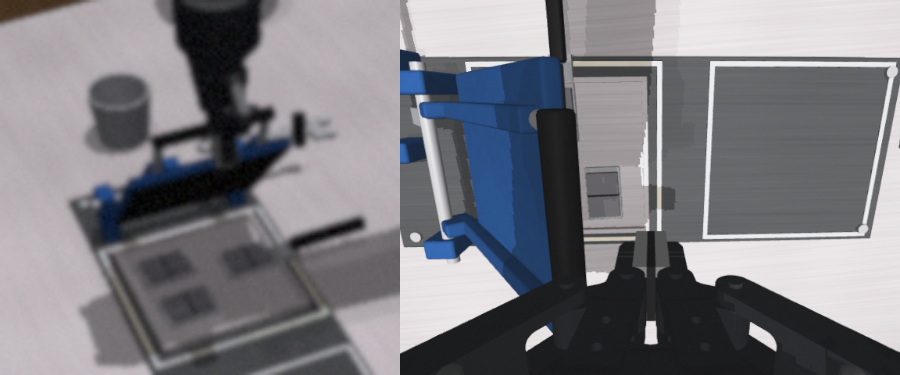

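The picture shows the bar at the left of the fingers, still at 0.905 rad, so my fingertip passed in front of it. The tray with its pads lies inside the press mark. I go back above the bar.

Emit:
{"op": "send_rows", "data": {
  "moves": [
    [0,0,-0.03,0],
    [0,0,-0.03,0],
    [0,0,0,0],
    [0,-0.02,0,0],
    [0,-0.02,0,0],
    [0,0,0,0],
    [0,0,0,0],
    [0,0,0,0],
    [0,0,0,0],
    [0,0,0,0]
  ]
}}

```text
time_s: 81.3
tcp_pos: [0.5881, -0.1268, 0.2881]
ee_rot: [0.006, 0.042, 0.999, 0.019]
contact_force: [-0.2, -0.4, 0.6]
finger_gap: 0.0
```

```bash
python3 - <<'E'
from h import *
bs()
E
```

```text
t 81.3 tcp [ 0.5881 -0.1268  0.2881] gap 0.0 F [-0.2 -0.4  0.6]
[[-0.996  0.083  0.013]
 [ 0.084  0.996  0.037]
 [-0.009  0.038 -0.999]]
tcp press x 0.0002 y 0.0348 z 0.2881
angle if touching 0.9495 bar y 0.03167760530769121
```

Emit:
{"op": "send_rows", "data": {
  "moves": [
    [0,0.004,0.014,0],
    [0,0,0.01,0],
    [0,0.002,0.005,0],
    [0,0.004,0.006,0],
    [0,0.006,0.008,0],
    [0,0.006,0.008,0],
    [0,0.006,0.008,0],
    [0,0,0,0],
    [0,0,0,0],
    [0,0,0,0]
  ]
}}

```text
time_s: 82.55
tcp_pos: [0.5918, -0.0929, 0.232]
ee_rot: [0.008, 0.041, 0.999, 0.02]
contact_force: [-0.3, -0.4, -0.6]
finger_gap: 0.0003
```

```bash
python3 - <<'E'
from h import *
bs(); ang()
E
```

```text
t 82.55 tcp [ 0.5918 -0.0929  0.232 ] gap 0.0003 F [-0.3 -0.4 -0.6]
[[-0.997  0.081  0.018]
 [ 0.082  0.996  0.04 ]
 [-0.015  0.041 -0.999]]
tcp press x 0.0012 y 0.0689 z 0.2320
angle if touching 0.743 bar y 0.06881088325456858
scene 0.74 [273.2 202.4] a 0.254 err 16.2
```

```bash
cat >> h.py <<'E'
def hyp(name="wrist"):
    p=pic(name); g=cv2.cvtColor(p["color"],6); out=[]
    for a in np.arange(0,.95,.02):
        b=barp(a); P=[[b[0]+s*ex[0],b[1]+s*ex[1],b[2]+.007] for s in np.linspace(-.045,.045,19)]
        q=np.round(proj(p,P)).astype(int); v=[g[y,x] for x,y in q if 0<=x<640 and 0<=y<480]
        out.append((round(a,2),int(np.mean(v)) if v else -1,len(v)))
    print(name,out)
E
python3 - <<'E'
from h import *
hyp("wrist"); hyp("scene")
p=pic("wrist"); 
for d in ctrl.cut_out("platen_grip",p)[:2]+ctrl.cut_out("platen",p)[:2]: print(round(d["p"],2),d["box"])
p=pic("scene")
for d in ctrl.cut_out("platen",p)[:2]: print(round(d["p"],2),d["box"])
E
```

```text
wrist [(np.float64(0.0), 104, 19), (np.float64(0.02), 104, 19), (np.float64(0.04), 104, 19), (np.float64(0.06), 104, 19), (np.float64(0.08), 104, 19), (np.float64(0.1), 101, 19), (np.float64(0.12), 156, 19), (np.float64(0.14), 226, 19), (np.float64(0.16), 236, 19), (np.float64(0.18), 237, 19), (np.float64(0.2), 237, 19), (np.float64(0.22), 237, 19), (np.float64(0.24), 237, 19), (np.float64(0.26), 232, 19), (np.float64(0.28), 231, 19), (np.float64(0.3), 236, 19), (np.float64(0.32), 229, 19), (np.float64(0.34), 236, 19), (np.float64(0.36), 229, 19), (np.float64(0.38), 225, 19), (np.float64(0.4), 128, 19), (np.float64(0.42), 129, 19), (np.float64(0.44), 131, 19), (np.float64(0.46), 131, 19), (np.float64(0.48), 137, 19), (np.float64(0.5), 137, 19), (np.float64(0.52), 144, 19), (np.float64(0.54), 133, 19), (np.float64(0.56), 123, 19), (np.float64(0.58), 118, 19), (np.float64(0.6), 107, 19), (np.float64(0.62), 93, 19), (np.float64(0.64), 73, 19), (np.float64(0.66), 68, 19), (np.float64(0.68), 64, 19), (np.float64(0.7), 107, 19), (np.float64(0.72), 40, 19), (np.float64(0.74), 32, 19), (np.f
[... 1065 characters left out ...]
 19), (np.float64(0.56), 70, 19), (np.float64(0.58), 40, 19), (np.float64(0.6), 29, 19), (np.float64(0.62), 36, 19), (np.float64(0.64), 41, 19), (np.float64(0.66), 52, 19), (np.float64(0.68), 54, 19), (np.float64(0.7), 19, 19), (np.float64(0.72), 26, 19), (np.float64(0.74), 82, 19), (np.float64(0.76), 104, 19), (np.float64(0.78), 120, 19), (np.float64(0.8), 129, 19), (np.float64(0.82), 126, 19), (np.float64(0.84), 110, 19), (np.float64(0.86), 104, 19), (np.float64(0.88), 94, 19), (np.float64(0.9), 95, 19), (np.float64(0.92), 107, 19), (np.float64(0.94), 110, 19)]
0.57 [12.9, 79.2, 340.9, 440.6]
0.7 [14.6, 81.4, 342.0, 436.4]
0.61 [235.2, 140.9, 309.9, 179.7]
0.39 [301.2, 137.2, 314.1, 151.9]
```

Emit:
{"op": "send_rows", "data": {
  "moves": [
    [0,0.006,0.009,0],
    [0,0.006,0.009,0],
    [0,0.006,0.01,0],
    [0,0.006,0.01,0],
    [0,0.004,0.01,0],
    [0,0.004,0.01,0],
    [0,0,0,0],
    [0,0,0,0],
    [0,0,0,0],
    [0,0,0,0]
  ]
}}

```text
time_s: 84.35
tcp_pos: [0.5954, -0.0553, 0.1714]
ee_rot: [0.008, 0.04, 0.999, 0.021]
contact_force: [-0.3, -0.2, 0.0]
finger_gap: 0.0
```

```bash
sed -i 's/out.append((round(a,2),int(np.mean(v)) if v else -1,len(v)))/out.append((float(round(a,2)),int(np.mean(v)) if v else 999))/; s/print(name,out)/print(name,sorted(out,key=lambda t:t[1])[:7])/' h.py; python3 - <<'E'
from h import *
bs(); hyp("wrist"); hyp("scene"); hyp("top")
E
```

```text
t 84.35 tcp [ 0.5954 -0.0553  0.1714] gap 0.0 F [-0.3 -0.2  0. ]
[[-0.997  0.08   0.018]
 [ 0.081  0.996  0.041]
 [-0.015  0.042 -0.999]]
tcp press x 0.0019 y 0.1067 z 0.1714
angle if touching 0.447 bar y 0.10808955771980625
wrist [(0.48, 32), (0.46, 34), (0.38, 36), (0.62, 38), (0.4, 41), (0.5, 42), (0.42, 44)]
scene [(0.4, 13), (0.42, 18), (0.38, 25), (0.44, 26), (0.46, 33), (0.48, 42), (0.5, 54)]
top [(0.38, 26), (0.36, 27), (0.34, 30), (0.4, 30), (0.32, 32), (0.42, 32), (0.28, 33)]
```

Emit:
{"op": "send_rows", "data": {
  "moves": [
    [0,0.004,0.01,0],
    [0,0.004,0.01,0],
    [0,0.003,0.01,0],
    [0,0.003,0.01,0],
    [0,0.002,0.01,0],
    [0,0.002,0.01,0],
    [0,0.001,0.01,0],
    [0,0,0.01,0],
    [0,0,0,0],
    [0,0,0,0]
  ]
}}

```text
time_s: 85.75
tcp_pos: [0.598, -0.0311, 0.0858]
ee_rot: [0.008, 0.04, 0.999, 0.021]
contact_force: [0.0, -0.5, 0.3]
finger_gap: 0.0
```

```bash
python3 - <<'E'
from h import *
bs(); hyp("wrist"); hyp("scene")
E
```

```text
t 85.75 tcp [ 0.598  -0.0311  0.0858] gap 0.0 F [ 0.  -0.5  0.3]
[[-0.997  0.08   0.017]
 [ 0.08   0.996  0.041]
 [-0.013  0.042 -0.999]]
tcp press x 0.0026 y 0.1310 z 0.0858
angle if touching 0.085 bar y 0.1295399586670732
wrist [(0.9, 28), (0.86, 29), (0.94, 30), (0.0, 33), (0.02, 33), (0.08, 33), (0.12, 33)]
scene [(0.04, 20), (0.56, 25), (0.58, 25), (0.54, 26), (0.02, 27), (0.52, 27), (0.5, 30)]
```

Nearly shut. I press on gently to the stop.

Emit:
{"op": "send_rows", "data": {
  "moves": [
    [0,0,0.008,0],
    [0,-0.001,0.008,0],
    [0,-0.001,0.005,0],
    [0,0,0.003,0],
    [0,0,0.003,0],
    [0,0,0.003,0],
    [0,0,0.003,0],
    [0,0,0.003,0],
    [0,0,0.003,0],
    [0,0,0.003,0]
  ]
}}

```text
time_s: 87.1
tcp_pos: [0.5992, -0.0319, 0.0646]
ee_rot: [0.016, 0.04, 0.999, 0.021]
contact_force: [-9.8, -0.1, 22.6]
finger_gap: -0.0002
```

```bash
python3 - <<'E'
from h import *
bs(); js()
E
```

```text
t 87.1 tcp [ 0.5992 -0.0319  0.0646] gap -0.0002 F [-9.8 -0.1 22.6]
[[-0.996  0.08   0.033]
 [ 0.081  0.996  0.041]
 [-0.03   0.044 -0.999]]
tcp press x 0.0038 y 0.1302 z 0.0646
angle if touching 0.0 bar y 0.13
j [-0.075  0.29  -0.207  1.044  0.044  0.007]
```

The stop is reached, with 22.6 N at z = 0.065 m, so the platen is at 0. Now back to the knob.

Emit:
{"op": "send_rows", "data": {
  "moves": [
    [0,0,-0.02,0],
    [0,0,-0.05,0],
    [0,0,-0.06,0],
    [0.02,-0.03,-0.02,0],
    [0.03,-0.045,0,0],
    [0.03,-0.05,0,0],
    [0.03,-0.05,0,0],
    [0.03,-0.05,0,0],
    [0.025,-0.04,0,0],
    [0,0,0,0]
  ],
  "claw": 1
}}

```text
time_s: 88.35
tcp_pos: [0.4026, -0.2979, 0.1997]
ee_rot: [0.015, 0.04, 0.999, 0.019]
contact_force: [-0.3, 0.5, 0.0]
finger_gap: 0.0001
```

```bash
python3 - <<'E'
from h import *
to(.3967,-.3022,-.078); hyp("scene"); hyp("top")
p=pic("wrist"); pt("catch_knob",p,.07)
E
```

```text
t 88.35 tcp [ 0.4026 -0.2979  0.1997] gap 0.0001 F [-0.3  0.5  0. ]
[[-0.996  0.079  0.031]
 [ 0.08   0.996  0.036]
 [-0.029  0.038 -0.999]]
j [-0.665  0.079 -0.161  1.327  0.048 -0.586]
tool move [ 0.0055 -0.0048] turn -0.002
scene [(0.64, 56), (0.06, 57), (0.62, 57), (0.08, 58), (0.14, 62), (0.6, 62), (0.16, 63)]
top [(0.16, 28), (0.04, 29), (0.06, 29), (0.08, 29), (0.1, 29), (0.12, 29), (0.14, 29)]
catch_knob p=0.71 uv [302. 215.] xyz [ 0.3947 -0.3038  0.07  ]
catch_knob p=0.36 uv [139. 391.] xyz [ 0.5157 -0.4343  0.07  ]
```

Emit:
{"op": "send_rows", "data": {
  "moves": [
    [0.005,-0.005,0,0],
    [0.005,-0.005,0,0],
    [0,0,0.01,0],
    [0,0,0.025,0],
    [0,0,0.025,0],
    [0,0,0,0],
    [0,0,0,0],
    [0,0,0,0],
    [0,0,0,0],
    [0,0,0,0]
  ],
  "claw": 0.3
}}

```text
time_s: 89.8
tcp_pos: [0.3985, -0.301, 0.139]
ee_rot: [0.017, 0.034, 0.999, 0.018]
contact_force: [-0.2, -0.2, -0.4]
finger_gap: 0.0598
```

```bash
python3 - <<'E'
from h import *
to(.3967,-.3025,-.078); hyp("scene"); ang()
p=pic("wrist"); pt("catch_knob",p,.07); print(proj(p,[[.3967,-.3022,.07]]))
E
```

```text
t 89.8 tcp [ 0.3985 -0.301   0.139 ] gap 0.0598 F [-0.2 -0.2 -0.4]
[[-0.997  0.067  0.035]
 [ 0.068  0.997  0.035]
 [-0.033  0.037 -0.999]]
j [-0.676  0.089 -0.284  1.192  0.049 -0.608]
tool move [ 0.0017 -0.0016] turn 0.009
scene [(0.64, 56), (0.06, 58), (0.62, 58), (0.08, 59), (0.16, 62), (0.14, 63), (0.18, 63)]
top 0.91 [346.  223.9] a 0.000 err 1.3
scene 0.6 [292.7 217.8] a 0.021 err 1.7
catch_knob p=0.97 uv [315. 254.] xyz [ 0.3959 -0.3026  0.07  ]
[[315.6892723  255.52675605]]
```

Emit:
{"op": "send_rows", "data": {
  "moves": [
    [0.004,-0.005,0.02,0],
    [0,0,0.025,0],
    [0,0,0.025,0],
    [0,0,0.013,0],
    [0,0,0,0],
    [0,0,0,0],
    [0,0,0,0],
    [0,0,0,0],
    [0,0,0,0],
    [0,0,0,0]
  ]
}}

```text
time_s: 91.4
tcp_pos: [0.3988, -0.3044, 0.0567]
ee_rot: [0.019, 0.034, 0.999, 0.016]
contact_force: [0.2, -0.9, 0.1]
finger_gap: 0.0599
```

Emit:
{"op": "send_rows", "data": {
  "moves": [
    [0,0,0.002,0],
    [0,0,0,0],
    [0,0,0,0],
    [0,0,0,0],
    [0,0,0,0],
    [0,0,0,0],
    [0,0,0,0],
    [0,0,0,0],
    [0,0,0,0],
    [0,0,0,0]
  ],
  "claw": 0.9
}}

```text
time_s: 92.65
tcp_pos: [0.399, -0.3008, 0.0551]
ee_rot: [0.02, 0.033, 0.999, 0.02]
contact_force: [0.6, 2.1, 0.5]
finger_gap: 0.0162
```

Emit:
{"op": "send_rows", "data": {
  "moves": [
    [-0.004,0,0,0],
    [-0.006,0,0,0],
    [-0.006,0,0,0],
    [-0.006,0,0,0],
    [-0.006,0,0,0],
    [-0.004,0,0,0],
    [-0.003,0,0,0],
    [-0.003,0,0,0],
    [-0.002,0,0,0],
    [0,0,0,0]
  ]
}}

```text
time_s: 93.9
tcp_pos: [0.4306, -0.3033, 0.0551]
ee_rot: [0.008, 0.035, 0.999, 0.018]
contact_force: [-0.5, 1.1, -1.6]
finger_gap: 0.0159
```

```bash
python3 - <<'E'
from h import *
to(.4286,-.3047,-.078)
E
```

```text
t 93.9 tcp [ 0.4306 -0.3033  0.0551] gap 0.0159 F [-0.5  1.1 -1.6]
[[-0.997  0.069  0.017]
 [ 0.07   0.997  0.036]
 [-0.015  0.037 -0.999]]
j [-0.636  0.195 -0.351  1.032  0.04  -0.566]
tool move [ 0.0019 -0.0016] turn 0.008
```

Emit:
{"op": "send_rows", "data": {
  "moves": [
    [-0.003,0,0,0],
    [-0.004,0,0,0],
    [-0.004,0,0,0],
    [0,0,0,0],
    [0,0,0,0],
    [0,0,0,0],
    [0,0,0,0],
    [0,0,0,0],
    [0,0,0,0],
    [0,0,0,0]
  ]
}}

```text
time_s: 95.15
tcp_pos: [0.4302, -0.3033, 0.0551]
ee_rot: [-0.004, 0.036, 0.999, 0.017]
contact_force: [-5.4, 0.9, 0.9]
finger_gap: 0.0162
```

Emit:
{"op": "send_rows", "data": {
  "moves": [
    [0,0,0,0],
    [0,0,0,0],
    [0,0,0,0],
    [0,0,0,0],
    [0,0,0,0],
    [0,0,-0.02,0],
    [0,0,-0.05,0],
    [0,0,-0.06,0],
    [0,0,-0.06,0],
    [0,0,-0.06,0]
  ],
  "claw": 0.3
}}

```text
time_s: 96.4
tcp_pos: [0.4312, -0.3108, 0.3069]
ee_rot: [-0.005, 0.036, 0.999, 0.021]
contact_force: [0.5, -0.7, 0.2]
finger_gap: 0.06
```

Emit:
{"op": "send_rows", "data": {
  "moves": [
    [0.03,0.03,-0.02,0],
    [0.04,0.04,0,0],
    [0.04,0.04,0,0],
    [0,0,0,0],
    [0,0,0,0],
    [0,0,0,0],
    [0,0,0,0],
    [0,0,0,0],
    [0,0,0,0],
    [0,0,0,0]
  ]
}}

```text
time_s: 97.65
tcp_pos: [0.3311, -0.1949, 0.3371]
ee_rot: [-0.001, 0.037, 0.999, 0.019]
contact_force: [0.6, -0.2, -0.2]
finger_gap: 0.0601
```

```bash
python3 - <<'E'
from h import *
st(); ang(); p=pic("wrist")
pt("catch_knob",p,.07); g=cv2.cvtColor(p["color"],6)
print("home pred",proj(p,[[.4286,-.3047,.07]]),"drawn",proj(p,[[.3967,-.3022,.07]]))
P=[[*(O+x*ex),.035] for x in(-.193,-.16,-.11)]; q=proj(p,P); print("handle pred",q)
for c,r in q.astype(int):
    if 0<=r<480:
        d=np.where(g[r,max(c-25,0):c+25]<50)[0]; print(r,c-25+d.mean() if len(d) else None)
for n,z in(("spanner",0),("bolt_tin",0),("grease_jar",0)): pt(n,p,z,1); pt(n,pic("top"),z,1)
t=pic("top"); pt("catch_knob",t,.07,1); pt("tray",t,.008,1)
print("handle in top pred",proj(t,P[:1])); pt("pad1",t,.009)
E
```

```text
t 97.65 tcp [ 0.3311 -0.1949  0.3371] gap 0.0601 F [ 0.6 -0.2 -0.2]
[[-0.997  0.074 -0.001]
 [ 0.074  0.997  0.038]
 [ 0.004  0.037 -0.999]]
top 0.95 [348.3 225.9] a 0.000 err 3.2
scene 0.77 [289.9 216. ] a 0.050 err 1.0
home pred [[212.63557072 303.00312457]] drawn [[210.633992   273.48118892]]
handle pred [[360.0640327  247.86745055]
 [359.20524782 276.52684972]
 [357.95353066 317.96723292]]
247 357.0
276 356.5
317 355.5
spanner p=0.60 uv [161. 266.] xyz [ 0.4049 -0.3761  0.    ]
bolt_tin p=0.40 uv [353. 386.] xyz [ 0.5874 -0.1609  0.    ]
bolt_tin p=0.87 uv [478. 232.] xyz [ 0.5659 -0.471   0.    ]
grease_jar p=0.65 uv [254. 208.] xyz [0.6649 0.2736 0.    ]
catch_knob p=0.50 uv [438. 269.] xyz [ 0.4378 -0.3161  0.07  ]
handle in top pred [[383.87398147 285.48633874]]
pad1 p=0.75 uv [160. 292.] xyz [0.3874 0.5803 0.009 ]
pad1 p=0.63 uv [171. 260.] xyz [0.4922 0.5456 0.009 ]
pad1 p=0.53 uv [212. 200.] xyz [0.693 0.414 0.009]
```

```bash
python3 - <<'E'
from h import *
p=pic("wrist"); g=cv2.cvtColor(p["color"],6)
for nm,b in(("home",(.4286,-.3047)),("drawn",(.3967,-.3022))):
    q=proj(p,[[*b,z] for z in(.045,.055,.065,.08)]).astype(int); print(nm,[int(g[y,x]) for x,y in q])
print(ctrl.job_done())
E
```

```text
home [19, 17, 47, 56]
drawn [133, 131, 133, 173]
the job is handed in; nothing more can be done
None
```

I carried out the whole sequence in the order asked and handed the job in at about 98 s. The hand-in gave no verdict.

**What I did**
- **Tray out:** I slid the tray to the loading mark and laid the three grey pads flat and apart in it. The yellow look-alikes were left alone.
- **Tray back:** I slid it back onto the press mark. At release it measured within about 2 mm and 0.01 rad of centre.
- **Lock-up:** I drew the catch to its stop, pushed the platen down by its bar to its stop (22.6 N), and pushed the catch home to its stop.

**Last checks**
- **Platen:** it read 0 rad in the top camera and 0.05 rad in the scene camera.
- **Catch:** the knob shows at the home position and not at the drawn one.
- **Tray:** the handle read about 3 mm off the centre line, against 10 mm of room.
- **Bystanders:** the jar, tin and spanner each read within about 1 cm of where they started, within detector noise. The networks missed some of them in one of the two cameras.

**What went wrong or disagreed**
- **First pull:** the last joint hit its limit and tilted the tool about 0.05 rad while the tray was gripped. The tray edge may have risen a few millimetres; I released and regripped it.
- **First pad:** after placing it I found it about 25 mm to one side of where I put it, still flat in the tray, so I laid the others around it.
- **Second pad:** I lifted it once more by mistake before releasing it.
- **Bar:** my first push missed it.
- **Pads under the platen:** they cannot be seen now that it is shut. I last saw them flat in the tray on the press mark, before the platen came down.

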